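# Sort dental materials into a divider tote and a bottle stand

## Task

Slide the grey tote's divider by its tab all the way towards the higher end wall, so that the bay away from that wall becomes long enough for the syringes. Then put the materials away: both syringes lying flat on the floor of the long bay, lengthwise, the little glass dish upright in the short bay by the higher end wall, and the dropper bottle upright in the round metal stand. Leave the bur block and the red-capped jar where they are.

Things in the scene. Friction and masses are not known exactly. Their poses are not given: they have to be found in the camera images.
- resin_syringe: black filling syringe with a blue cap, lying down, 126 mm long, barrel 10.5 mm thick, finger flange 22 mm wide and 10 mm high 31 mm from the middle. Origin: under the middle of its length, on the surface it lies on (barrel axis 5 mm above). Its y axis runs along the syringe, +y to the plunger; z up. Grip the barrel at the origin, across its length.
- etch_syringe: slimmer blue gel syringe with a white cap, lying down, 126 mm long, barrel 9 mm thick, flange 19 mm wide and 9 mm high 31 mm from the middle. Origin and axes as for the black syringe.
- dappen_dish: small amber, waisted, eight-sided glass dappen dish, 32 mm across the rim, 28 mm across the foot, 25 mm high. Origin: centre of its underside, z up.
- dropper_bottle: small standing dark dropper bottle with a whitish cap, body 21 mm across and 40 mm high, cap 16 mm across, 58 mm high in all. Origin: centre of its underside, z up.
- tote: fixed grey open tote, 118 mm (its x) by 218 mm (its y), floor and walls 4 mm thick, walls 24 mm high, but the end wall at +y 40 mm. Origin: centre of its underside. Inside: 110 mm wide (x), y = -105 to +105 mm. Divider at its stop: long bay y = -105 to +45 (middle -30), short bay y = +49 to +105 mm (middle +77). As found the -y bay is 105 to 115 mm long, too short for the syringes.
- divider (a joint): white sliding divider, 4 mm thick, across the tote: 0 to 0.045 m, growing as it slides along the tote's +y towards the higher end wall; 0.045 is its stop. Its middle plane is at tote y = 2 mm + this value. It starts between 0 and 0.010, moves at about 1.5 N and stays where it is left.
- divider_tab (a point): middle of the top of the divider's grip tab, 51 mm above the tote's underside. The white tab is 10 mm thick along the tote's y, 30 mm wide along its x, and stands free from 28 mm to its top at 51 mm. Axes as the tote's.
- bottle_stand: fixed round aluminium cup-like stand, 58 mm across its foot, 22 mm high, with one round well about 44 mm wide at the mouth, slightly wider below, floor 4 mm above the desk. Origin: centre of its underside.
- bur_stand: bystander: white bur block 30 x 62 mm with eight burs standing in it, 34 mm high. Origin: centre of its underside. Leave it alone.
- specimen_jar: bystander: clear specimen jar with a red screw cap, 64 mm across, 70 mm high. Origin: centre of its underside. Leave it alone.
Things that resemble listed ones, but are neither listed nor needed, are in the scene too. Leave any orange look-alike of the dropper_bottle alone.

How it is judged:
By the outcome, as a careful person would: the job done as asked, in the order asked, and still so for the second after the job is handed in, with the robot touching nothing.
It also fails if it takes over 90 s, if anything falls off the work surface, if the arm or the gripper's body presses on something with over 40 N, if the wrist force passes 120 N, or if a joint passes its speed limit or range.

## Robot

A 6-joint arm with a two-finger parallel gripper is mounted at the origin on a cart in front of the work surface, level with it; the furniture and walls round the work are solid. World frame = base frame: x ahead of the robot, y to its left, z up, the work surface at z = 0. Lengths are in m, angles in degrees, forces in N, time in s.
With the tool pointing down it reaches from about 0.3 to 0.75 m from the base axis. Payload 8.5 kg.
Tool frame: the origin (TCP) lies between the finger pads; the fingertips stand 19 mm ahead of it and the grasp point (between the pads) is the TCP; z points along the fingers, y is the line along which they close (so a half turn about z gives the same grasp; the last joint's range is limited). The gripper opens to 85 mm and grips with 20 to 120 N. Pads are 22 mm wide; open, the fingers measure 114 mm over their backs; the gripper's body (76 mm by 85 mm) begins 54 mm behind the grasp point. The pads swing forward as they close: fully open they stand 13 mm farther back than shut.
Start: joints at [53.096, 21.807, 74.336, -0, 83.858, -12.336], TCP at [0.229, 0.5, 0.25] pointing down, gripper open.
Joint ranges: [-178.18, 178.18], [-50.72, 133.34], [12.68, 142.11], [-81.47, 261.47], [9.98, 163.14], [-165.26, 165.26]. Speed limits (degrees/s): [136.94, 136.94, 180, 180, 180, 180].

## Interface

Orientations are given as [roll, pitch, yaw] about the fixed x, y, z axes, in that order (R = Rz(yaw) Ry(pitch) Rx(roll)).
In Python, from rig import manip gives the robot as it stands.
- The arm moves only by the tool servo_tool, never from a script. Its argument "rows" is a list of rows, each an object of numbers: "x", "y", "z": the shift along the tool's x, y, z in units of 30 mm (1.0 is 30 mm); "ax", "ay", "az": the turn, a rotation vector about the tool's x, y, z in units of 5 degrees (1.0 is 5 degrees). In form: [{"x": .., "y": .., "z": .., "ax": .., "ay": .., "az": ..}, ...]. A call has 1 to 8 rows; each row is the pose to reach, as a shift and turn from the pose commanded when the call began, along the tool's axes at that moment; what a row does not reach only later rows make up. A row lasts 1/12 s, in which the tool goes at most 41.7 mm and 7.16 degrees, less where a joint would pass 70% of its speed; a pose out of reach is approached as far as the arm can. A call with a gripper value outside its range is refused whole. "fingers" is the gripper's target within -1 to 1 (shut at 1, half-way at 0, fully open at -1), set as the call begins (left out, the last holds). The fingers move at their own pace and stop on an object; the grip force is fixed at half the most. Time passes only in rows, so rows that repeat a pose let the fingers close. It gives the time, the measured TCP pose, the force, the opening and the grip force at its end, in the units of the state.
- manip.get_obs(): the state, without advancing time (a new reading comes with each control period).
- manip.read_camera(name): name is "side" or "top"; returns a dict with "img" (384x512x3 uint8, red, green, blue), "intrinsics" (3x3 intrinsics, pixels), "dist" ([k1, k2, p1, p2, k3] as OpenCV has them; the pictures are not rectified), "world_from_camera" (4x4, takes a point from camera to world coordinates). Camera axes: x right, y down, z forward; pixel columns grow to the right and rows downward; lengths in m; the calibration is good to about 2 mm. A picture is of the moment at which its call begins. There is no depth.
- manip.finish_job(): hands the job in; it is judged then, once.
The state is a dict: "time_s": time; "q": joint angles; "joint_velocities": joint speeds; "tau": joint torques, N m; "tcp_pos": TCP position; "eef_rot": TCP orientation; "force": force on the tool from outside, world axes, zero at the start; "ft_torque": the same for the moment, N m; "opening": finger opening in m; "grip_force": force on a finger pad.
Only numpy, scipy, OpenCV 4.12 (cv2) and the standard library are available. Lean on these libraries where they do the work, as an engineer would, in place of code of your own. Each camera call takes 0.05 s, during which the arm holds its last target. There are 200 camera calls.

## Working session

There is one attempt and no reset: what is moved stays moved. The work goes in short steps, Python scripts to look and compute and a tool call to move; the robot and the scene stay as the last step left them, time stands still between calls to the robot, and variables do not carry over. Pictures are saved under pics/ and viewed, at most 14 in all, crops included, and the job is handed in when it is done.

Besides the shell and the picture viewer there is one more tool, called as name(argument=value, ...), one argument or row to a line, values as JSON. servo_tool: Moves the arm, as the interface text tells. Its arguments: {"type":"object","properties":{"rows":{"type":"array","items":{"type":"object","properties":{"x":{"type":"number"},"y":{"type":"number"},"z":{"type":"number"},"ax":{"type":"number"},"ay":{"type":"number"},"az":{"type":"number"}}}},"fingers":{"type":"number"}},"required":["rows"]}

```bash
mkdir -p pics; ls; python3 - <<'E'
from rig import manip
import cv2
for n in("top","side"):
    c=manip.read_camera(n); im=c["img"][:,:,::-1]
    cv2.imwrite(f"pics/{n}0_raw.png",im)
    cv2.imwrite(f"pics/{n}0.png",cv2.resize(im,(800,600),interpolation=cv2.INTER_CUBIC))
    print(c["intrinsics"],c["dist"],c["world_from_camera"])
print(manip.get_obs())
E
```

```text
pics
[[430.33327646   0.         256.35667002]
 [  0.         430.33327646 193.53226625]
 [  0.           0.           1.        ]] [0.02216232 0.         0.         0.         0.        ] [[ 0.0161143  -0.98648014  0.1630867   0.31390206]
 [-0.99978159 -0.01806802 -0.01050343 -0.31288404]
 [ 0.01330808 -0.16288183 -0.98655583  1.17600562]
 [ 0.          0.          0.          1.        ]]
[[372.50114551   0.         254.05284014]
 [  0.         372.50114551 186.67108088]
 [  0.           0.           1.        ]] [-0.04034216  0.          0.          0.          0.        ] [[-0.98034998 -0.08489706  0.17806296  0.33072046]
 [-0.19595935  0.52284316 -0.82959928  0.37180984]
 [-0.02266846 -0.84819073 -0.52920565  0.53246079]
 [ 0.          0.          0.          1.        ]]
{'time_s': 0.1, 'q': array([ 5.30962715e+01,  2.18383771e+01,  7.43789695e+01, -2.04001190e-04,
        8.38596086e+01, -1.23373605e+01]), 'joint_velocities': array([ 0.04639344, -0.15455402, -0.1544474 , -0.08062026, -0.02735098,
        0.01862341]), 'tau': array([ 3.15492849e-03, -4.49219334e+01, -2.31654114e+01, -2.13233898e-04,
        3.69598885e-03,  7.50054951e-08]), 'tcp_pos': array([0.22853018, 0.50001028, 0.24977031]), 'eef_rot': array([-1.79924779e+02, -1.62446927e-02,  1.55433643e+02]), 'force': array([0.34082971, 0.05466838, 0.42416664]), 'ft_torque': array([-0.01130622,  0.01351453,  0.00014888]), 'grip_force': 0.0, 'opening': 0.08525270770214113}
```

View pics/top0.png

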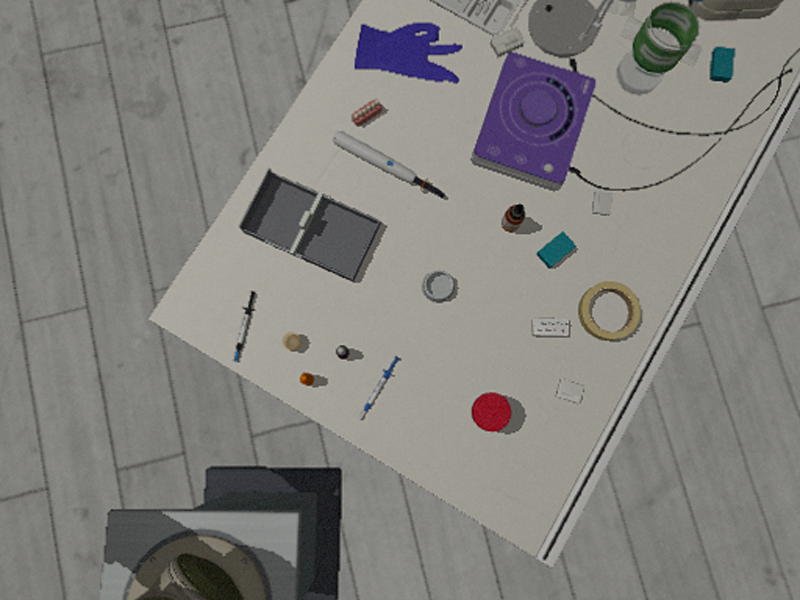

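View pics/side0.png

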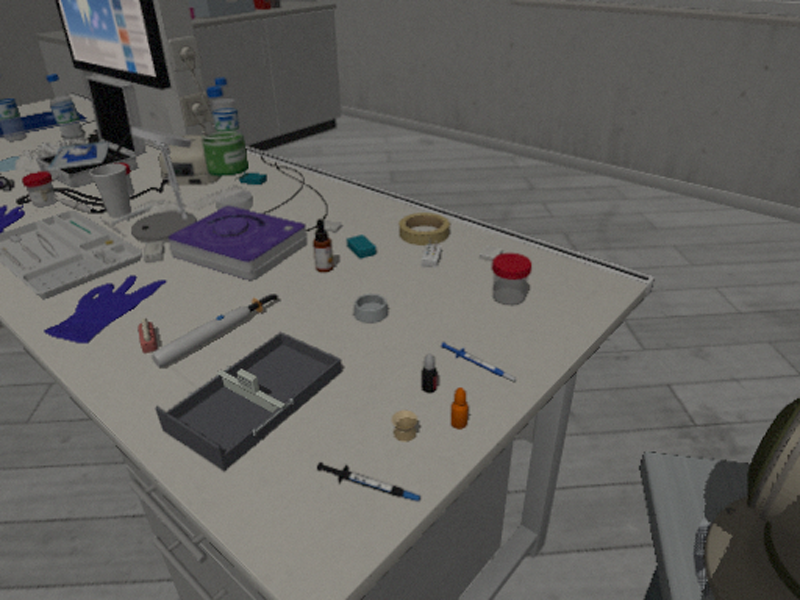

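The dish is at (292,342) in the top view. Three objects could be the dropper bottle: a dark one with a grey-white cap at (343,352), an orange one at (306,379), and a larger brown one with a black cap at (513,218). The dark one with the whitish cap fits the description. I'll confirm it in a crop.

```bash
python3 - <<'E'
import cv2
t=cv2.imread("pics/top0_raw.png");s=cv2.imread("pics/side0_raw.png")
# top crop x140-300,y100-275 
cv2.imwrite("pics/c1.png",cv2.resize(t[100:220,140:300],None,fx=5,fy=5,interpolation=cv2.INTER_CUBIC))
cv2.imwrite("pics/c2.png",cv2.resize(t[160:280,140:300],None,fx=5,fy=5,interpolation=cv2.INTER_CUBIC))
cv2.imwrite("pics/c3.png",cv2.resize(s[205:325,95:345],None,fx=3.2,fy=3.2,interpolation=cv2.INTER_CUBIC))
E
```

```text
(no output)
```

View pics/c1.png

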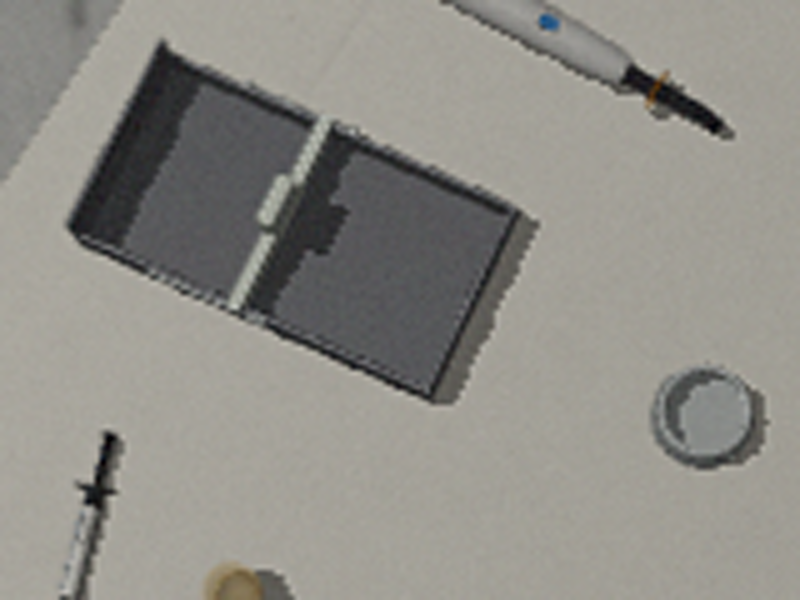

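View pics/c2.png

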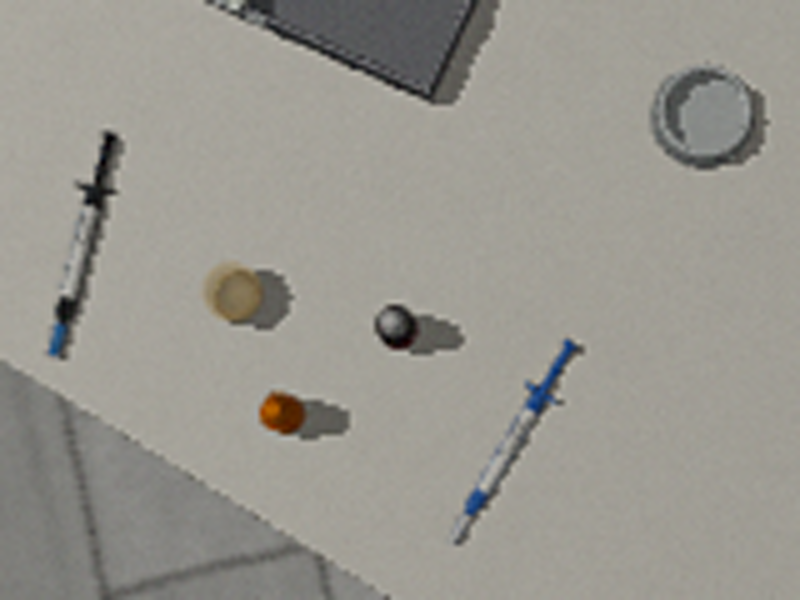

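View pics/c3.png

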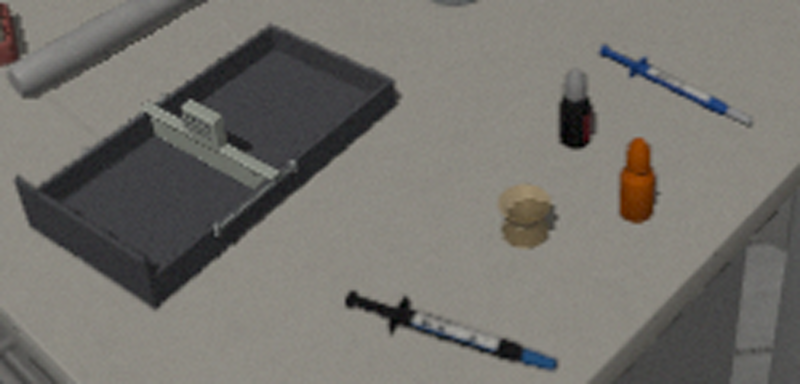

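```bash
cat > h.py <<'E'
import numpy as np, cv2
from scipy.optimize import least_squares
from rig import manip
def cams():
    return {n:{k:np.array(v) for k,v in manip.read_camera(n).items()} for n in("top","side")}
def proj(c,P):
    T=np.linalg.inv(c["world_from_camera"]); r,_=cv2.Rodrigues(T[:3,:3])
    return cv2.projectPoints(np.array(P,float).reshape(-1,3),r,T[:3,3],c["intrinsics"],c["dist"])[0][:,0]
def fit(C,obs,x0,yaw=True):
    """obs: list (cam, (u,v), local xyz); x0=[x,y,(yaw deg)]"""
    def f(p):
        a=np.radians(p[2]) if yaw else 0
        R=np.array([[np.cos(a),-np.sin(a),0],[np.sin(a),np.cos(a),0],[0,0,1]])
        return np.concatenate([proj(C[n],R@np.array(l)+[p[0],p[1],0])[0]-uv for n,uv,l in obs])
    s=least_squares(f,x0,loss="soft_l1",x_scale=[.01,.01,1][:len(x0)]); return s.x,s.fun.reshape(-1,2).round(1)
def crop(u,v,k,ox,oy): return ((u+.5)/k-.5+ox,(v+.5)/k-.5+oy)
E
cat > m0.py <<'E'
from h import *
C=cams()
A=lambda u,v:crop(u,v,5,140,100); B=lambda u,v:crop(u,v,5,140,160); S=lambda u,v:crop(u,v,3.2,95,205)
w,l=.059,.109
np.set_printoptions(suppress=True,precision=4)
def show(n,r): print(n,r[0].round(4),r[1].tolist())
show("tote",fit(C,[("top",A(163,40),(w,l,.04)),("top",A(70,228),(-w,l,.04)),("top",A(522,208),(w,-l,.024)),("top",A(438,402),(-w,-l,.024)),
 ("side",S(18,180),(w,l,.04)),("side",S(157,268),(-w,l,.04)),("side",S(272,28),(w,-l,.024)),("side",S(397,88),(-w,-l,.024))],[.45,.0,-20]))
show("tab",fit(C,[("top",A(281,202),(0,0,.051)),("side",S(203,108),(0,0,.051))],[.45,0],False))
for n,a,b,c,d in(("resin",B(110,135),B(55,355),S(350,298),S(556,362)),("etch",B(575,345),B(460,541),S(603,50),S(750,121))):
    show(n,fit(C,[("top",a,(0,.063,.005)),("top",b,(0,-.063,.005)),("side",c,(0,.063,.005)),("side",d,(0,-.063,.005))],[.3,0,0]))
show("dish",fit(C,[("top",B(232,291),(0,0,.025)),("side",S(525,202),(0,0,.025)),("side",S(525,235),(0,0,.003))],[.3,0],False))
show("bottle",fit(C,[("top",B(395,320),(0,0,.058)),("side",S(575,71),(0,0,.057)),("side",S(576,142),(0,0,.002))],[.3,0],False))
show("stand",fit(C,[("top",A(704,415),(0,0,.022))],[.4,-.2],False))
E
python3 m0.py
```

```text
tote [  0.6394  -0.1645 -22.8691] [[-0.9, 0.4], [-1.1, 0.7], [-0.3, -0.3], [-1.1, -0.9], [0.4, -0.0], [-1.8, -2.1], [0.5, -1.6], [0.7, -3.4]]
tab [ 0.6449 -0.1584] [[-0.3, -0.6], [0.4, -0.1]]
resin [   0.4618   -0.0534 -100.6758] [[0.4, -0.6], [0.3, 0.3], [-0.3, 0.1], [0.4, 0.5]]
etch [   0.3584   -0.2913 -119.9562] [[0.2, -0.8], [-0.9, 0.3], [-0.2, -0.5], [0.5, -0.2]]
dish [ 0.4351 -0.1367] [[-0.4, -0.1], [-0.0, 0.5], [0.1, -1.5]]
bottle [ 0.4181 -0.2265] [[-0.5, -0.2], [0.3, 0.3], [-0.2, -1.5]]
stand [ 0.5361 -0.3904] [[0.0, 0.0]]
```

```bash
cat >> h.py <<'E'
from scipy.spatial.transform import Rotation as Ro
def go(*targets):
    """each target x,y,z,yaw; deltas chained from the present pose, each in the tool axes at its start"""
    o=manip.get_obs(); p=np.array(o["tcp_pos"]); R=Ro.from_euler("xyz",o["eef_rot"],degrees=True)
    print("t",round(o["time_s"],2),"p",p.round(4),o["eef_rot"].round(1),"open",round(o["opening"],4),"F",np.round(o["force"],1),"q6",o["q"][5].round(1))
    for x,y,z,w in targets:
        R2=Ro.from_euler("xyz",[180,0,w],degrees=True); d=np.array([x,y,z])
        print("d",(R.inv().apply(d-p)/.03).round(3),"a",((R.inv()*R2).as_rotvec(degrees=True)/5).round(2)); p,R=d,R2
T0=np.array([.6394,-.1645]); TW=-22.87
def tote(x,y):
    a=np.radians(TW); return T0+np.array([np.cos(a)*x-np.sin(a)*y,np.sin(a)*x+np.cos(a)*y])
E
python3 -c "
from h import *
go((.644,-.158,.14,157.1),(.644,-.158,.05,157.1))"
```

```text
t 0.2 p [0.2286 0.5001 0.25  ] [-180.    -0.   155.4] open 0.0856 F [-0.6 -0.1 -0.2] q6 -12.3
d [-21.714 -14.189   3.674] a [-0.01 -0.   -0.33]
d [ 0. -0.  3.] a [0. 0. 0.]
```

servo_tool(
  rows=[
    {"x": -1.1, "y": -0.7},
    {"x": -2.2, "y": -1.4},
    {"x": -3.3, "y": -2.1},
    {"x": -4.4, "y": -2.8},
    {"x": -5.5, "y": -3.5},
    {"x": -6.6, "y": -4.2},
    {"x": -7.7, "y": -4.9},
    {"x": -8.8, "y": -5.6},
  ],
  fingers=0.1,
)

```text
invalid input
```

servo_tool(
  rows=[
    {"x": -1.1, "y": -0.7},
    {"x": -2.2, "y": -1.4},
    {"x": -3.3, "y": -2.1},
    {"x": -4.4, "y": -2.8},
    {"x": -5.5, "y": -3.5},
    {"x": -6.6, "y": -4.2},
    {"x": -7.7, "y": -4.9},
    {"x": -8.8, "y": -5.6, "z": 0.5},
  ],
)

```text
invalid input
```

```bash
python3 -c "
from h import *
go((.644,-.158,.12,157.1),(.644,-.158,.05,157.1))"
```

```text
t 0.2 p [0.2286 0.5001 0.25  ] [-180.    -0.   155.4] open 0.0856 F [-0.6 -0.1 -0.2] q6 -12.3
d [-21.714 -14.188   4.341] a [-0.01 -0.   -0.33]
d [ 0.    -0.     2.333] a [0. 0. 0.]
```

servo_tool(
  rows=[
    {"x": -1.1, "y": -0.7, "z": 0, "ax": 0, "ay": 0, "az": 0},
    {"x": -2.2, "y": -1.4, "z": 0, "ax": 0, "ay": 0, "az": 0},
    {"x": -3.3, "y": -2.1, "z": 0, "ax": 0, "ay": 0, "az": 0},
    {"x": -4.4, "y": -2.8, "z": 0, "ax": 0, "ay": 0, "az": 0},
    {"x": -5.5, "y": -3.5, "z": 0, "ax": 0, "ay": 0, "az": 0},
    {"x": -6.6, "y": -4.2, "z": 0, "ax": 0, "ay": 0, "az": 0},
    {"x": -7.7, "y": -4.9, "z": 0, "ax": 0, "ay": 0, "az": 0},
    {"x": -8.8, "y": -5.6, "z": 0, "ax": 0, "ay": 0, "az": 0},
  ],
  fingers=0.1,
)

```text
time_s: 0.87
tcp_pos: [0.3995, 0.2359, 0.2504]
eef_rot: [180.0, 0.0, 155.4]
force: [0.6, 0.9, 0.2]
opening: 0.0385
grip_force: 0.0
```

servo_tool(
  rows=[
    {"x": -12.5, "y": -8.4, "z": 3, "ax": 0, "ay": 0, "az": -0.3},
    {"x": -12.5, "y": -8.4, "z": 3, "ax": 0, "ay": 0, "az": -0.3},
    {"x": -12.5, "y": -8.4, "z": 3, "ax": 0, "ay": 0, "az": -0.3},
    {"x": -12.5, "y": -8.4, "z": 3, "ax": 0, "ay": 0, "az": -0.3},
    {"x": -12.5, "y": -8.4, "z": 3, "ax": 0, "ay": 0, "az": -0.3},
    {"x": -12.5, "y": -8.4, "z": 3, "ax": 0, "ay": 0, "az": -0.3},
    {"x": -12.5, "y": -8.4, "z": 3, "ax": 0, "ay": 0, "az": -0.3},
    {"x": -12.5, "y": -8.4, "z": 3, "ax": 0, "ay": 0, "az": -0.3},
  ],
)

```text
time_s: 1.53
tcp_pos: [0.5705, -0.043, 0.1847]
eef_rot: [180.0, -0.0, 156.9]
force: [0.4, 0.7, 0.1]
opening: 0.038
grip_force: 0.0
```

```bash
python3 -c "
from h import *
go((.644,-.158,.12,157.1),(.644,-.158,.05,157.1))"
```

```text
t 1.53 p [ 0.5705 -0.043   0.1847] [180.   -0.  156.9] open 0.038 F [0.4 0.7 0.1] q6 -83.1
d [-3.756 -2.565  2.155] a [ 0.   -0.   -0.04]
d [ 0.    -0.     2.333] a [0. 0. 0.]
```

servo_tool(
  rows=[
    {"x": -3.75, "y": -2.55, "z": 2.1, "ax": 0, "ay": 0, "az": 0},
    {"x": -3.75, "y": -2.55, "z": 2.1, "ax": 0, "ay": 0, "az": 0},
    {"x": -3.75, "y": -2.55, "z": 2.1, "ax": 0, "ay": 0, "az": 0},
    {"x": -3.75, "y": -2.55, "z": 2.1, "ax": 0, "ay": 0, "az": 0},
    {"x": -3.75, "y": -2.55, "z": 2.1, "ax": 0, "ay": 0, "az": 0},
    {"x": -3.75, "y": -2.55, "z": 2.1, "ax": 0, "ay": 0, "az": 0},
  ],
)

```text
time_s: 2.03
tcp_pos: [0.6432, -0.1563, 0.1208]
eef_rot: [180.0, -0.1, 156.8]
force: [-0.1, 0.7, 0.7]
opening: 0.038
grip_force: 0.0
```

```bash
python3 - <<'E'
from h import *
go((.644,-.158,.12,157.1),(.644,-.158,.05,157.1))
c=cams()["side"]; im=c["img"][:,:,::-1]
cv2.imwrite("pics/s1.png",cv2.resize(im[150:300,90:290],None,fx=4,fy=4,interpolation=cv2.INTER_CUBIC))
E
```

```text
t 2.03 p [ 0.6432 -0.1563  0.1208] [ 1.800e+02 -1.000e-01  1.568e+02] open 0.038 F [-0.1  0.7  0.7] q6 -90.7
d [-0.047 -0.042  0.026] a [ 0.   -0.03 -0.05]
d [ 0.    -0.     2.333] a [0. 0. 0.]
```

View pics/s1.png

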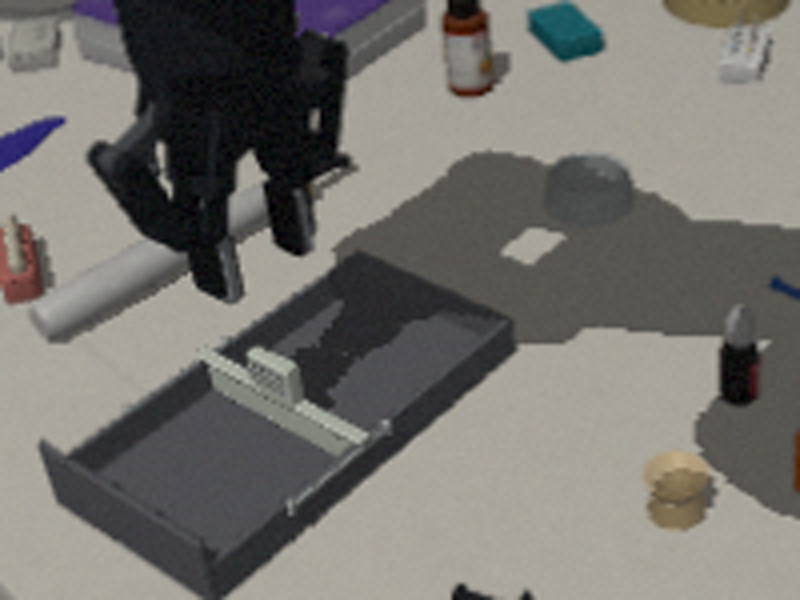

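The open fingers at (215,275) and (295,230) are above the tab at (275,375). I'll descend and grip it.

servo_tool(
  rows=[
    {"x": -0.05, "y": -0.04, "z": 0.8, "ax": 0, "ay": 0, "az": 0},
    {"x": -0.05, "y": -0.04, "z": 1.6, "ax": 0, "ay": 0, "az": 0},
    {"x": -0.05, "y": -0.04, "z": 2.1, "ax": 0, "ay": 0, "az": 0},
    {"x": -0.05, "y": -0.04, "z": 2.35, "ax": 0, "ay": 0, "az": 0},
    {"x": -0.05, "y": -0.04, "z": 2.35, "ax": 0, "ay": 0, "az": 0},
    {"x": -0.05, "y": -0.04, "z": 2.35, "ax": 0, "ay": 0, "az": 0},
  ],
)

```text
time_s: 2.63
tcp_pos: [0.6447, -0.1567, 0.0529]
eef_rot: [180.0, 0.1, 157.0]
force: [0.6, 0.2, 0.7]
opening: 0.0384
grip_force: 0.0
```

servo_tool(
  rows=[
    {"x": 0, "y": 0, "z": 0, "ax": 0, "ay": 0, "az": 0},
    {"x": 0, "y": 0, "z": 0, "ax": 0, "ay": 0, "az": 0},
    {"x": 0, "y": 0, "z": 0, "ax": 0, "ay": 0, "az": 0},
    {"x": 0, "y": 0, "z": 0, "ax": 0, "ay": 0, "az": 0},
    {"x": 0, "y": 0, "z": 0, "ax": 0, "ay": 0, "az": 0},
    {"x": 0, "y": 0, "z": 0, "ax": 0, "ay": 0, "az": 0},
  ],
  fingers=1,
)

```text
time_s: 3.13
tcp_pos: [0.6449, -0.1571, 0.0533]
eef_rot: [180.0, 0.1, 156.9]
force: [-0.5, 1.5, 6.7]
opening: 0.0084
grip_force: 60.2
```

servo_tool(
  rows=[
    {"x": 0, "y": 0.2, "z": 0, "ax": 0, "ay": 0, "az": 0},
    {"x": 0, "y": 0.4, "z": 0, "ax": 0, "ay": 0, "az": 0},
    {"x": 0, "y": 0.6, "z": 0, "ax": 0, "ay": 0, "az": 0},
    {"x": 0, "y": 0.8, "z": 0, "ax": 0, "ay": 0, "az": 0},
    {"x": 0, "y": 1.0, "z": 0, "ax": 0, "ay": 0, "az": 0},
    {"x": 0, "y": 1.1, "z": 0, "ax": 0, "ay": 0, "az": 0},
    {"x": 0, "y": 1.15, "z": 0, "ax": 0, "ay": 0, "az": 0},
    {"x": 0, "y": 1.15, "z": 0, "ax": 0, "ay": 0, "az": 0},
  ],
)

```text
time_s: 3.8
tcp_pos: [0.6586, -0.1255, 0.0533]
eef_rot: [180.0, 0.2, 156.9]
force: [-0.4, -0.0, 6.1]
opening: 0.0086
grip_force: 60.2
```

servo_tool(
  rows=[
    {"x": 0, "y": 0.05, "z": 0, "ax": 0, "ay": 0, "az": 0},
    {"x": 0, "y": 0.1, "z": 0, "ax": 0, "ay": 0, "az": 0},
    {"x": 0, "y": 0.1, "z": 0, "ax": 0, "ay": 0, "az": 0},
  ],
)

```text
time_s: 4.05
tcp_pos: [0.6597, -0.123, 0.0532]
eef_rot: [-180.0, 0.2, 156.9]
force: [0.0, 0.2, 5.3]
opening: 0.0086
grip_force: 60.2
```

servo_tool(
  rows=[
    {"x": 0, "y": 0.04, "z": 0, "ax": 0, "ay": 0, "az": 0},
    {"x": 0, "y": 0.07, "z": 0, "ax": 0, "ay": 0, "az": 0},
    {"x": 0, "y": 0.07, "z": 0, "ax": 0, "ay": 0, "az": 0},
  ],
)

```text
time_s: 4.3
tcp_pos: [0.6605, -0.1212, 0.0533]
eef_rot: [-180.0, 0.2, 156.9]
force: [-0.7, -0.1, 5.8]
opening: 0.0086
grip_force: 60.2
```

servo_tool(
  rows=[
    {"x": 0, "y": 0.06, "z": 0, "ax": 0, "ay": 0, "az": 0},
    {"x": 0, "y": 0.06, "z": 0, "ax": 0, "ay": 0, "az": 0},
  ],
)

```text
time_s: 4.47
tcp_pos: [0.6612, -0.1195, 0.0533]
eef_rot: [-180.0, 0.2, 156.9]
force: [-0.4, -0.1, 6.1]
opening: 0.0084
grip_force: 60.2
```

servo_tool(
  rows=[
    {"x": 0, "y": 0.06, "z": 0, "ax": 0, "ay": 0, "az": 0},
    {"x": 0, "y": 0.06, "z": 0, "ax": 0, "ay": 0, "az": 0},
  ],
)

```text
time_s: 4.63
tcp_pos: [0.6615, -0.1189, 0.0533]
eef_rot: [-179.9, 0.1, 156.9]
force: [-3.0, -4.6, 6.1]
opening: 0.0084
grip_force: 60.3
```

servo_tool(
  rows=[
    {"x": 0, "y": 0.06, "z": 0, "ax": 0, "ay": 0, "az": 0},
    {"x": 0, "y": 0.06, "z": 0, "ax": 0, "ay": 0, "az": 0},
  ],
)

```text
time_s: 4.8
tcp_pos: [0.6616, -0.1187, 0.0532]
eef_rot: [-179.7, 0.1, 156.9]
force: [-6.5, -12.0, 7.5]
opening: 0.0084
grip_force: 60.5
```

servo_tool(
  rows=[
    {"x": 0, "y": 0, "z": 0, "ax": 0, "ay": 0, "az": 0},
    {"x": 0, "y": 0, "z": 0, "ax": 0, "ay": 0, "az": 0},
    {"x": 0, "y": 0, "z": 0, "ax": 0, "ay": 0, "az": 0},
    {"x": 0, "y": 0, "z": 0, "ax": 0, "ay": 0, "az": 0},
  ],
  fingers=0.3,
)

```text
time_s: 5.13
tcp_pos: [0.662, -0.1155, 0.0518]
eef_rot: [180.0, 0.0, 156.9]
force: [-0.2, -0.1, 0.2]
opening: 0.0302
grip_force: 0.0
```

servo_tool(
  rows=[
    {"x": 0, "y": 0, "z": -1, "ax": 0, "ay": 0, "az": 0},
    {"x": 0, "y": 0, "z": -2, "ax": 0, "ay": 0, "az": 0},
    {"x": 0, "y": 0, "z": -3, "ax": 0, "ay": 0, "az": 0},
    {"x": 0, "y": 0, "z": -3, "ax": 0, "ay": 0, "az": 0},
  ],
)

```text
time_s: 5.47
tcp_pos: [0.6642, -0.1161, 0.1484]
eef_rot: [180.0, 0.6, 157.0]
force: [0.8, -0.0, 1.0]
opening: 0.0302
grip_force: 0.0
```

```bash
python3 -c "
from h import *
print(tote(0,.047), 'tab by TCP .6617,-.1187')
go((.462,-.0535,.12,-10.7),(.462,-.0535,.022,-10.7))
go((.462,-.0535,.12,169.3),(.462,-.0535,.022,169.3))"
```

```text
[ 0.65766615 -0.12119472] tab by TCP .6617,-.1187
t 5.47 p [ 0.6642 -0.1161  0.1484] [180.    0.6 157. ] open 0.0302 F [ 0.8 -0.   1. ] q6 -86.9
d [ 7.027 -0.717  0.87 ] a [1.800e-01 1.000e-02 3.353e+01]
d [ 0.    -0.     3.267] a [0. 0. 0.]
t 5.47 p [ 0.6642 -0.1161  0.1484] [180.    0.6 157. ] open 0.0302 F [ 0.8 -0.   1. ] q6 -86.9
d [ 7.027 -0.717  0.87 ] a [-0.01  0.12 -2.47]
d [ 0.    -0.     3.267] a [0. 0. 0.]
```

servo_tool(
  rows=[
    {"x": 1.3, "y": -0.1, "z": 0.1, "ax": 0, "ay": 0, "az": -0.8},
    {"x": 2.6, "y": -0.2, "z": 0.3, "ax": 0, "ay": 0, "az": -1.6},
    {"x": 3.9, "y": -0.35, "z": 0.5, "ax": 0, "ay": 0, "az": -2.47},
    {"x": 5.2, "y": -0.5, "z": 0.7, "ax": 0, "ay": 0.1, "az": -2.47},
    {"x": 6.3, "y": -0.65, "z": 0.87, "ax": 0, "ay": 0.1, "az": -2.47},
    {"x": 7.03, "y": -0.72, "z": 0.87, "ax": 0, "ay": 0.1, "az": -2.47},
    {"x": 7.03, "y": -0.72, "z": 0.87, "ax": 0, "ay": 0.1, "az": -2.47},
    {"x": 7.03, "y": -0.72, "z": 0.87, "ax": 0, "ay": 0.1, "az": -2.47},
  ],
)

```text
time_s: 6.13
tcp_pos: [0.4593, -0.0528, 0.116]
eef_rot: [180.0, -0.4, 169.3]
force: [0.9, -0.6, 0.2]
opening: 0.03
grip_force: 0.0
```

servo_tool(
  rows=[
    {"x": 0, "y": 0, "z": 1, "ax": 0, "ay": 0, "az": 0},
    {"x": 0, "y": 0, "z": 1.8, "ax": 0, "ay": 0, "az": 0},
    {"x": 0, "y": 0, "z": 1.8, "ax": 0, "ay": 0, "az": 0},
    {"x": 0, "y": 0, "z": 1.8, "ax": 0, "ay": 0, "az": 0},
  ],
)

```text
time_s: 6.47
tcp_pos: [0.4597, -0.0531, 0.0613]
eef_rot: [179.9, -0.6, 169.3]
force: [0.6, -0.7, -0.1]
opening: 0.0298
grip_force: 0.0
```

```bash
python3 - <<'E'
from h import *
go((.462,-.0535,.022,169.3))
c=cams()["side"]; im=c["img"][:,:,::-1]
cv2.imwrite("pics/s2.png",cv2.resize(im[200:350,170:370],None,fx=4,fy=4,interpolation=cv2.INTER_CUBIC))
E
```

```text
t 6.47 p [ 0.4597 -0.0531  0.0613] [179.9  -0.6 169.3] open 0.0298 F [ 0.6 -0.7 -0.1] q6 -100.5
d [-9.100e-02 -1.000e-03  1.309e+00] a [ 0.01 -0.11 -0.  ]
```

View pics/s2.png

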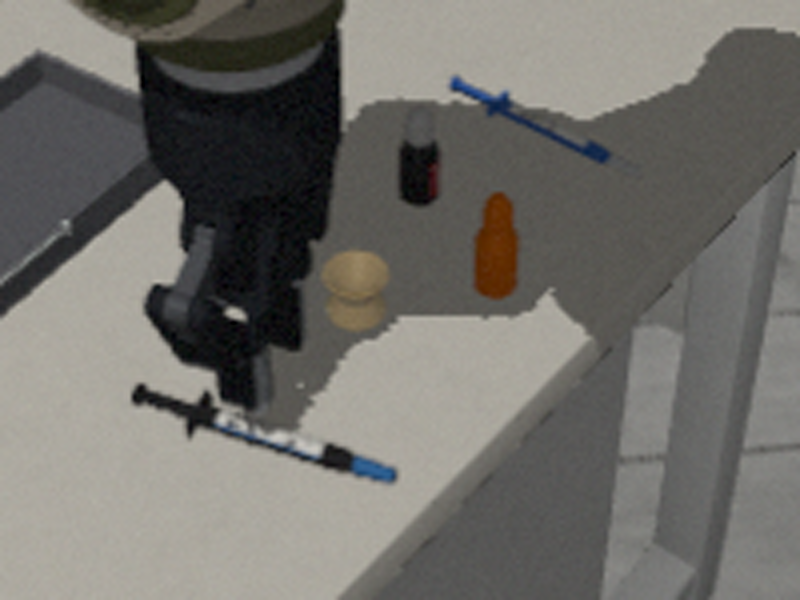

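The visible fingertip at (245,385) is just above the barrel, between the flange and the middle. Descending to grip.

servo_tool(
  rows=[
    {"x": -0.09, "y": 0, "z": 0.6, "ax": 0, "ay": -0.1, "az": 0},
    {"x": -0.09, "y": 0, "z": 1.1, "ax": 0, "ay": -0.1, "az": 0},
    {"x": -0.09, "y": 0, "z": 1.28, "ax": 0, "ay": -0.1, "az": 0},
    {"x": -0.09, "y": 0, "z": 1.28, "ax": 0, "ay": -0.1, "az": 0},
    {"x": -0.09, "y": 0, "z": 1.28, "ax": 0, "ay": -0.1, "az": 0},
  ],
)

```text
time_s: 6.98
tcp_pos: [0.4619, -0.0535, 0.024]
eef_rot: [180.0, 0.1, 169.3]
force: [0.1, 0.3, 1.0]
opening: 0.0299
grip_force: 0.0
```

servo_tool(
  rows=[
    {"x": 0, "y": 0, "z": 0, "ax": 0, "ay": 0, "az": 0},
    {"x": 0, "y": 0, "z": 0, "ax": 0, "ay": 0, "az": 0},
    {"x": 0, "y": 0, "z": 0, "ax": 0, "ay": 0, "az": 0},
    {"x": 0, "y": 0, "z": 0, "ax": 0, "ay": 0, "az": 0},
    {"x": 0, "y": 0, "z": 0, "ax": 0, "ay": 0, "az": 0},
  ],
  fingers=1,
)

```text
time_s: 7.4
tcp_pos: [0.4619, -0.0535, 0.0244]
eef_rot: [180.0, 0.1, 169.3]
force: [-2.0, -0.1, 7.9]
opening: 0.0068
grip_force: 58.9
```

servo_tool(
  rows=[
    {"x": 0, "y": 0, "z": 0, "ax": 0, "ay": 0, "az": 0},
    {"x": 0, "y": 0, "z": 0, "ax": 0, "ay": 0, "az": 0},
    {"x": 0, "y": 0, "z": 0.1, "ax": 0, "ay": 0, "az": 0},
    {"x": 0, "y": 0, "z": 0.1, "ax": 0, "ay": 0, "az": 0},
    {"x": 0, "y": 0, "z": 0.1, "ax": 0, "ay": 0, "az": 0},
  ],
  fingers=0.4,
)

```text
time_s: 7.82
tcp_pos: [0.4612, -0.0532, 0.02]
eef_rot: [179.9, -0.0, 169.3]
force: [-0.4, -1.0, 0.6]
opening: 0.0258
grip_force: 0.0
```

servo_tool(
  rows=[
    {"x": 0, "y": 0, "z": 0, "ax": 0, "ay": 0, "az": 0},
    {"x": 0, "y": 0, "z": 0, "ax": 0, "ay": 0, "az": 0},
    {"x": 0, "y": 0, "z": 0, "ax": 0, "ay": 0, "az": 0},
    {"x": 0, "y": 0, "z": 0, "ax": 0, "ay": 0, "az": 0},
    {"x": 0, "y": 0, "z": 0, "ax": 0, "ay": 0, "az": 0},
  ],
  fingers=1,
)

```text
time_s: 8.23
tcp_pos: [0.4613, -0.0533, 0.0203]
eef_rot: [179.9, 0.0, 169.3]
force: [-0.5, 0.1, 3.1]
opening: 0.0074
grip_force: 58.8
```

servo_tool(
  rows=[
    {"x": 0, "y": 0, "z": -0.7, "ax": 0, "ay": 0, "az": 0},
    {"x": 0, "y": 0, "z": -1.7, "ax": 0, "ay": 0, "az": 0},
    {"x": 0, "y": 0, "z": -2.8, "ax": 0, "ay": 0, "az": 0},
    {"x": 0, "y": 0, "z": -2.8, "ax": 0, "ay": 0, "az": 0},
  ],
)

```text
time_s: 8.57
tcp_pos: [0.4634, -0.054, 0.1088]
eef_rot: [-180.0, 0.5, 169.3]
force: [0.7, 0.2, 1.0]
opening: 0.0074
grip_force: 58.9
```

```bash
sed -i 's/^T0=.*/T0=np.array([.6408,-.1613]); TW=-22.87/' h.py; python3 - <<'E'
from h import *
t=tote(-.027,-.03); print(t)
go((*t,.105,67.13),(*t,.0248,67.13))
c=cams()["side"]; im=c["img"][:,:,::-1]
cv2.imwrite("pics/s3.png",cv2.resize(im[130:330,170:370],None,fx=3,fy=3,interpolation=cv2.INTER_CUBIC))
E
```

```text
[ 0.60426325 -0.17844835]
t 8.57 p [ 0.4634 -0.054   0.1088] [-180.     0.5  169.3] open 0.0074 F [0.7 0.2 1. ] q6 -100.6
d [-5.382 -3.203  0.176] a [ 0.08  0.08 20.43]
d [ 0.    -0.     2.673] a [0. 0. 0.]
```

View pics/s3.png

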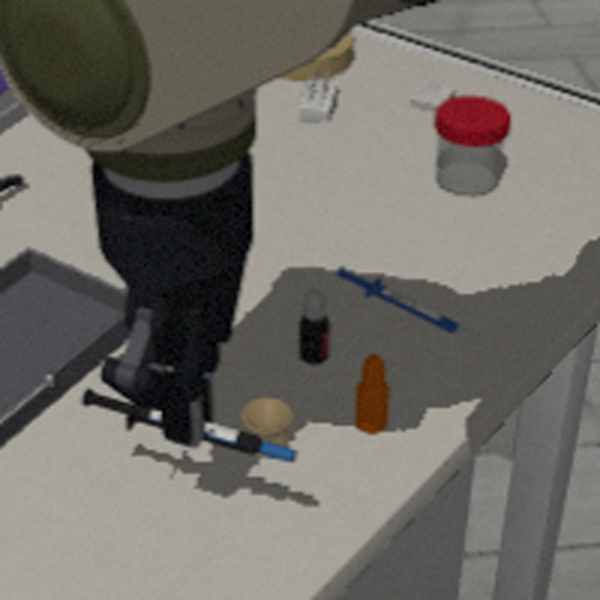

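The syringe is held level at (190,430). Now carrying it to the long bay.

servo_tool(
  rows=[
    {"x": -0.8, "y": -0.4, "z": 0, "ax": 0, "ay": 0, "az": 1.3},
    {"x": -1.6, "y": -0.8, "z": 0, "ax": 0, "ay": 0, "az": 2.7},
    {"x": -2.4, "y": -1.2, "z": 0, "ax": 0, "ay": 0, "az": 4.1},
    {"x": -3.2, "y": -1.7, "z": 0, "ax": 0, "ay": 0, "az": 5.5},
    {"x": -4.0, "y": -2.2, "z": 0, "ax": 0, "ay": 0, "az": 6.9},
    {"x": -4.6, "y": -2.6, "z": 0, "ax": 0, "ay": 0, "az": 8.3},
    {"x": -5.0, "y": -2.9, "z": 0, "ax": 0, "ay": 0, "az": 9.7},
    {"x": -5.3, "y": -3.1, "z": 0, "ax": 0, "ay": 0, "az": 11.1},
  ],
)

```text
time_s: 9.33
tcp_pos: [0.6005, -0.1753, 0.1018]
eef_rot: [-179.9, -0.2, 113.4]
force: [-0.5, 0.3, -0.3]
opening: 0.0075
grip_force: 58.9
```

servo_tool(
  rows=[
    {"x": 0, "y": 0, "z": 0, "ax": 0, "ay": 0, "az": 1.4},
    {"x": 0, "y": 0, "z": 0, "ax": 0, "ay": 0, "az": 2.8},
    {"x": 0, "y": 0, "z": 0, "ax": 0, "ay": 0, "az": 4.2},
    {"x": 0, "y": 0, "z": 0, "ax": 0, "ay": 0, "az": 5.6},
    {"x": 0, "y": 0, "z": 0, "ax": 0, "ay": 0, "az": 7.0},
    {"x": 0, "y": 0, "z": 0, "ax": 0, "ay": 0, "az": 8.4},
    {"x": 0, "y": 0, "z": 0, "ax": 0, "ay": 0, "az": 9.3},
    {"x": 0, "y": 0, "z": 0, "ax": 0, "ay": 0, "az": 9.3},
  ],
)

```text
time_s: 10.0
tcp_pos: [0.5997, -0.1741, 0.1021]
eef_rot: [-179.8, -0.1, 67.1]
force: [0.3, 0.3, -0.8]
opening: 0.0075
grip_force: 59.0
```

```bash
python3 - <<'E'
from h import *
t=tote(-.027,-.03)
go((*t,.06,67.13),(*t,.0248,67.13))
E
```

```text
t 10.0 p [ 0.5997 -0.1741  0.1021] [-1.798e+02 -1.000e-01  6.710e+01] open 0.0075 F [ 0.3  0.3 -0.8] q6 -4.2
d [-0.077  0.202  1.404] a [-0.04 -0.01 -0.  ]
d [ 0.    -0.     1.173] a [0. 0. 0.]
```

servo_tool(
  rows=[
    {"x": -0.08, "y": 0.2, "z": 0.7, "ax": 0, "ay": 0, "az": 0},
    {"x": -0.08, "y": 0.2, "z": 1.4, "ax": 0, "ay": 0, "az": 0},
    {"x": -0.08, "y": 0.2, "z": 1.4, "ax": 0, "ay": 0, "az": 0},
    {"x": -0.08, "y": 0.2, "z": 1.4, "ax": 0, "ay": 0, "az": 0},
  ],
)

```text
time_s: 10.33
tcp_pos: [0.6042, -0.1785, 0.0606]
eef_rot: [-179.8, -0.1, 67.4]
force: [0.0, -0.6, -0.1]
opening: 0.0074
grip_force: 59.0
```

```bash
python3 - <<'E'
from h import *
t=tote(-.027,-.03)
go((*t,.0248,67.13))
C=cams()
for n in C: print(n,[proj(C[n],[(*tote(x,y),z)])[0].round(0).tolist() for x,y,z in((.059,-.109,.024),(-.059,-.109,.024),(.059,.109,.04),(-.059,.109,.04))])
a=C["side"]["img"][180:320,110:270,::-1];b=C["top"]["img"][90:190,140:260,::-1]
cv2.imwrite("pics/s4.png",np.hstack([cv2.resize(a,(400,350),interpolation=cv2.INTER_CUBIC),cv2.resize(b,(400,350),interpolation=cv2.INTER_CUBIC)]))
E
```

```text
t 10.33 p [ 0.6042 -0.1785  0.0606] [-1.798e+02 -1.000e-01  6.740e+01] open 0.0074 F [ 0.  -0.6 -0.1] q6 -4.6
d [0.    0.007 1.195] a [-0.04 -0.01  0.05]
top [[243.0, 140.0], [225.0, 179.0], [170.0, 107.0], [151.0, 145.0]]
side [[179.0, 213.0], [218.0, 230.0], [99.0, 262.0], [140.0, 288.0]]
```

View pics/s4.png

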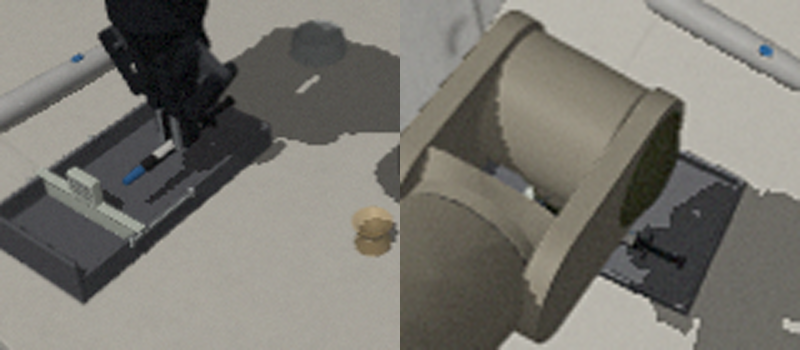

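The divider is at its stop, and the syringe is over the long bay, inside both ends. Lowering it.

servo_tool(
  rows=[
    {"x": 0, "y": 0, "z": 0.5, "ax": 0, "ay": 0, "az": 0},
    {"x": 0, "y": 0, "z": 0.9, "ax": 0, "ay": 0, "az": 0},
    {"x": 0, "y": 0, "z": 1.1, "ax": 0, "ay": 0, "az": 0},
    {"x": 0, "y": 0, "z": 1.18, "ax": 0, "ay": 0, "az": 0},
    {"x": 0, "y": 0, "z": 1.18, "ax": 0, "ay": 0, "az": 0},
    {"x": 0, "y": 0, "z": 1.18, "ax": 0, "ay": 0, "az": 0},
  ],
)

```text
time_s: 10.93
tcp_pos: [0.6051, -0.1789, 0.0271]
eef_rot: [180.0, -0.1, 67.3]
force: [-0.5, -0.5, -1.0]
opening: 0.0075
grip_force: 59.0
```

servo_tool(
  rows=[
    {"x": 0, "y": 0, "z": 0, "ax": 0, "ay": 0, "az": 0},
    {"x": 0, "y": 0, "z": 0, "ax": 0, "ay": 0, "az": 0},
    {"x": 0, "y": 0, "z": 0, "ax": 0, "ay": 0, "az": 0},
  ],
  fingers=0.55,
)

```text
time_s: 11.18
tcp_pos: [0.605, -0.1788, 0.0271]
eef_rot: [180.0, -0.0, 67.3]
force: [-1.0, 0.4, 0.2]
opening: 0.0193
grip_force: 0.0
```

servo_tool(
  rows=[
    {"x": 0, "y": 0, "z": -0.5, "ax": 0, "ay": 0, "az": 0},
    {"x": 0, "y": 0, "z": -1.5, "ax": 0, "ay": 0, "az": 0},
    {"x": 0, "y": 0, "z": -2.7, "ax": 0, "ay": 0, "az": 0},
    {"x": 0, "y": 0, "z": -3, "ax": 0, "ay": 0, "az": 0},
  ],
)

```text
time_s: 11.52
tcp_pos: [0.6066, -0.1796, 0.1223]
eef_rot: [179.5, -0.0, 67.3]
force: [1.9, -0.9, 0.5]
opening: 0.0192
grip_force: 0.0
```

```bash
python3 - <<'E'
from h import *
go((.3585,-.2915,.11,-30),(.3585,-.2915,.021,-30))
E
```

```text
t 11.52 p [ 0.6066 -0.1796  0.1223] [179.5  -0.   67.3] open 0.0192 F [ 1.9 -0.9  0.5] q6 -4.5
d [-6.632 -6.192  0.358] a [ 0.07 -0.08 19.46]
d [ 0.    -0.     2.967] a [0. 0. 0.]
```

servo_tool(
  rows=[
    {"x": -0.8, "y": -0.7, "z": 0, "ax": 0, "ay": 0, "az": -1.4},
    {"x": -1.6, "y": -1.4, "z": 0, "ax": 0, "ay": 0, "az": -2.8},
    {"x": -2.4, "y": -2.2, "z": 0, "ax": 0, "ay": 0, "az": -4.2},
    {"x": -3.2, "y": -3.0, "z": 0, "ax": 0, "ay": 0, "az": -5.6},
    {"x": -4.0, "y": -3.8, "z": 0, "ax": 0, "ay": 0, "az": -7.0},
    {"x": -4.8, "y": -4.6, "z": 0.1, "ax": 0, "ay": 0, "az": -8.4},
    {"x": -5.6, "y": -5.3, "z": 0.2, "ax": 0, "ay": 0, "az": -9.8},
    {"x": -6.2, "y": -5.9, "z": 0.3, "ax": 0, "ay": 0, "az": -11.2},
  ],
  fingers=0.3,
)

```text
time_s: 12.18
tcp_pos: [0.3681, -0.2827, 0.1078]
eef_rot: [180.0, 0.0, 123.6]
force: [0.3, -0.8, -0.6]
opening: 0.0297
grip_force: 0.0
```

servo_tool(
  rows=[
    {"x": 0, "y": 0, "z": 0, "ax": 0, "ay": 0, "az": -1.4},
    {"x": 0, "y": 0, "z": 0, "ax": 0, "ay": 0, "az": -2.8},
    {"x": 0, "y": 0, "z": 0, "ax": 0, "ay": 0, "az": -4.2},
    {"x": 0, "y": 0, "z": 0, "ax": 0, "ay": 0, "az": -5.3},
    {"x": 0, "y": 0, "z": 0, "ax": 0, "ay": 0, "az": -5.3},
  ],
)

```text
time_s: 12.6
tcp_pos: [0.3697, -0.2821, 0.1077]
eef_rot: [180.0, 0.0, 149.9]
force: [0.4, 0.0, -0.0]
opening: 0.0297
grip_force: 0.0
```

```bash
python3 - <<'E'
from h import *
go((.3585,-.2915,.055,150),(.3585,-.2915,.021,150))
E
```

```text
t 12.6 p [ 0.3697 -0.2821  0.1077] [180.    0.  149.9] open 0.0297 F [ 0.4  0.  -0. ] q6 -112.0
d [ 0.168 -0.459  1.757] a [ 0.01  0.   -0.02]
d [ 0.    -0.     1.133] a [0. 0. 0.]
```

servo_tool(
  rows=[
    {"x": 0.17, "y": -0.46, "z": 0.5, "ax": 0, "ay": 0, "az": 0},
    {"x": 0.17, "y": -0.46, "z": 1.1, "ax": 0, "ay": 0, "az": 0},
    {"x": 0.17, "y": -0.46, "z": 1.5, "ax": 0, "ay": 0, "az": 0},
    {"x": 0.17, "y": -0.46, "z": 1.5, "ax": 0, "ay": 0, "az": 0},
    {"x": 0.17, "y": -0.46, "z": 1.5, "ax": 0, "ay": 0, "az": 0},
  ],
)

```text
time_s: 13.02
tcp_pos: [0.3584, -0.2913, 0.0625]
eef_rot: [179.9, -0.1, 149.6]
force: [-1.0, 0.6, -0.6]
opening: 0.0299
grip_force: 0.0
```

```bash
python3 - <<'E'
from h import *
go((.3585,-.2915,.020,150))
C=cams()
a=C["side"]["img"][200:310,220:380,::-1];b=C["top"]["img"][90:290,140:300,::-1]
cv2.imwrite("pics/s5.png",np.hstack([cv2.resize(a,(400,275),interpolation=cv2.INTER_CUBIC),np.zeros((275,0,3),np.uint8)]) if 0 else cv2.vconcat([cv2.resize(a,(480,330),interpolation=cv2.INTER_CUBIC)]))
E
```

```text
t 13.02 p [ 0.3584 -0.2913  0.0625] [ 1.799e+02 -1.000e-01  1.496e+02] open 0.0299 F [-1.   0.6 -0.6] q6 -113.5
d [-0.008 -0.006  1.418] a [ 0.01 -0.01 -0.07]
```

View pics/s5.png

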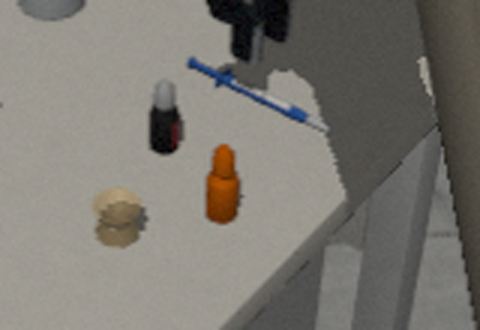

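The fingers at (245,50) are above the barrel of the blue syringe. Descending to grip.

servo_tool(
  rows=[
    {"x": 0, "y": 0, "z": 0.6, "ax": 0, "ay": 0, "az": 0},
    {"x": 0, "y": 0, "z": 1.1, "ax": 0, "ay": 0, "az": 0},
    {"x": 0, "y": 0, "z": 1.35, "ax": 0, "ay": 0, "az": 0},
    {"x": 0, "y": 0, "z": 1.4, "ax": 0, "ay": 0, "az": 0},
    {"x": 0, "y": 0, "z": 1.4, "ax": 0, "ay": 0, "az": 0},
    {"x": 0, "y": 0, "z": 1.4, "ax": 0, "ay": 0, "az": 0},
  ],
)

```text
time_s: 13.62
tcp_pos: [0.3587, -0.2916, 0.0213]
eef_rot: [180.0, 0.0, 149.7]
force: [-0.1, -0.3, 0.5]
opening: 0.0302
grip_force: 0.0
```

servo_tool(
  rows=[
    {"x": 0, "y": 0, "z": 0, "ax": 0, "ay": 0, "az": 0},
    {"x": 0, "y": 0, "z": 0, "ax": 0, "ay": 0, "az": 0},
    {"x": 0, "y": 0, "z": 0, "ax": 0, "ay": 0, "az": 0},
    {"x": 0, "y": 0, "z": 0, "ax": 0, "ay": 0, "az": 0},
    {"x": 0, "y": 0, "z": 0, "ax": 0, "ay": 0, "az": 0},
  ],
  fingers=1,
)

```text
time_s: 14.03
tcp_pos: [0.3586, -0.2916, 0.0213]
eef_rot: [180.0, 0.1, 149.7]
force: [-1.1, 1.0, 5.3]
opening: 0.0057
grip_force: 58.9
```

servo_tool(
  rows=[
    {"x": 0, "y": 0, "z": -0.7, "ax": 0, "ay": 0, "az": 0},
    {"x": 0, "y": 0, "z": -1.7, "ax": 0, "ay": 0, "az": 0},
    {"x": 0, "y": 0, "z": -2.9, "ax": 0, "ay": 0, "az": 0},
    {"x": 0, "y": 0, "z": -2.9, "ax": 0, "ay": 0, "az": 0},
  ],
)

```text
time_s: 14.37
tcp_pos: [0.3599, -0.2932, 0.113]
eef_rot: [-179.8, 0.5, 149.8]
force: [0.9, -1.9, 0.3]
opening: 0.0059
grip_force: 59.1
```

```bash
python3 - <<'E'
from h import *
t=tote(.027,-.03); print(t)
go((*t,.108,67.13))
E
```

```text
[ 0.65401826 -0.19943499]
t 14.37 p [ 0.3599 -0.2932  0.113 ] [-179.8    0.5  149.8] open 0.0059 F [ 0.9 -1.9  0.3] q6 -113.6
d [-6.892  7.639  0.204] a [ 0.05  0.11 16.52]
```

servo_tool(
  rows=[
    {"x": -0.7, "y": 0.8, "z": 0, "ax": 0, "ay": 0, "az": 1.4},
    {"x": -1.5, "y": 1.6, "z": 0, "ax": 0, "ay": 0, "az": 2.8},
    {"x": -2.3, "y": 2.5, "z": 0, "ax": 0, "ay": 0, "az": 4.2},
    {"x": -3.1, "y": 3.4, "z": 0, "ax": 0, "ay": 0, "az": 5.6},
    {"x": -3.9, "y": 4.3, "z": 0, "ax": 0, "ay": 0, "az": 7.0},
    {"x": -4.7, "y": 5.2, "z": 0, "ax": 0, "ay": 0, "az": 8.4},
    {"x": -5.5, "y": 6.1, "z": 0, "ax": 0, "ay": 0, "az": 9.8},
    {"x": -6.2, "y": 6.9, "z": 0, "ax": 0, "ay": 0, "az": 11.2},
  ],
)

```text
time_s: 15.03
tcp_pos: [0.6252, -0.2051, 0.1075]
eef_rot: [180.0, -0.0, 93.4]
force: [0.1, 0.4, -0.0]
opening: 0.0062
grip_force: 59.1
```

servo_tool(
  rows=[
    {"x": 0, "y": 0, "z": 0, "ax": 0, "ay": 0, "az": 1.4},
    {"x": 0, "y": 0, "z": 0, "ax": 0, "ay": 0, "az": 2.8},
    {"x": 0, "y": 0, "z": 0, "ax": 0, "ay": 0, "az": 4.2},
    {"x": 0, "y": 0, "z": 0, "ax": 0, "ay": 0, "az": 5.3},
    {"x": 0, "y": 0, "z": 0, "ax": 0, "ay": 0, "az": 5.3},
  ],
)

```text
time_s: 15.45
tcp_pos: [0.6233, -0.2062, 0.1074]
eef_rot: [-180.0, -0.1, 67.1]
force: [0.0, 0.4, -0.6]
opening: 0.006
grip_force: 59.2
```

```bash
python3 - <<'E'
from h import *
t=tote(.027,-.03); print(t)
go((*t,.065,67.13))
E
```

```text
[ 0.65401826 -0.19943499]
t 15.45 p [ 0.6233 -0.2062  0.1074] [-1.80e+02 -1.00e-01  6.71e+01] open 0.006 F [ 0.   0.4 -0.6] q6 -5.7
d [0.606 0.856 1.414] a [-0.   -0.01 -0.02]
```

servo_tool(
  rows=[
    {"x": 0.3, "y": 0.4, "z": 0, "ax": 0, "ay": 0, "az": 0},
    {"x": 0.6, "y": 0.85, "z": 0.4, "ax": 0, "ay": 0, "az": 0},
    {"x": 0.6, "y": 0.85, "z": 1.0, "ax": 0, "ay": 0, "az": 0},
    {"x": 0.6, "y": 0.85, "z": 1.4, "ax": 0, "ay": 0, "az": 0},
    {"x": 0.6, "y": 0.85, "z": 1.4, "ax": 0, "ay": 0, "az": 0},
    {"x": 0.6, "y": 0.85, "z": 1.4, "ax": 0, "ay": 0, "az": 0},
  ],
)

```text
time_s: 15.95
tcp_pos: [0.6533, -0.1996, 0.0652]
eef_rot: [-179.9, -0.1, 67.3]
force: [-0.2, -0.9, -0.3]
opening: 0.0063
grip_force: 59.2
```

```bash
python3 - <<'E'
from h import *
t=tote(.027,-.03)
go((*t,.0255,67.13))
C=cams()
a=C["side"]["img"][180:320,90:250,::-1];b=C["top"]["img"][90:190,140:260,::-1]
cv2.imwrite("pics/s6.png",np.hstack([cv2.resize(a,(400,350),interpolation=cv2.INTER_CUBIC),cv2.resize(b,(400,350),interpolation=cv2.INTER_CUBIC)]))
E
```

```text
t 15.95 p [ 0.6533 -0.1996  0.0652] [-1.799e+02 -1.000e-01  6.730e+01] open 0.0063 F [-0.2 -0.9 -0.3] q6 -4.2
d [0.013 0.022 1.324] a [-0.02 -0.01  0.03]
```

View pics/s6.png

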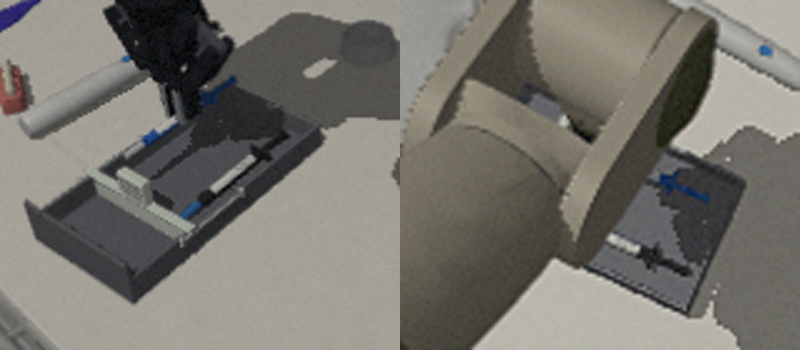

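The black syringe lies flat and lengthwise in the long bay. The blue one hangs over the free far side. Lowering it.

servo_tool(
  rows=[
    {"x": 0, "y": 0, "z": 0.5, "ax": 0, "ay": 0, "az": 0},
    {"x": 0, "y": 0, "z": 0.9, "ax": 0, "ay": 0, "az": 0},
    {"x": 0, "y": 0, "z": 1.2, "ax": 0, "ay": 0, "az": 0},
    {"x": 0, "y": 0, "z": 1.3, "ax": 0, "ay": 0, "az": 0},
    {"x": 0, "y": 0, "z": 1.3, "ax": 0, "ay": 0, "az": 0},
    {"x": 0, "y": 0, "z": 1.3, "ax": 0, "ay": 0, "az": 0},
  ],
)

```text
time_s: 16.55
tcp_pos: [0.654, -0.1996, 0.027]
eef_rot: [180.0, -0.1, 67.2]
force: [0.1, 0.5, 0.8]
opening: 0.0062
grip_force: 59.1
```

servo_tool(
  rows=[
    {"x": 0, "y": 0, "z": 0, "ax": 0, "ay": 0, "az": 0},
    {"x": 0, "y": 0, "z": 0, "ax": 0, "ay": 0, "az": 0},
    {"x": 0, "y": 0, "z": 0, "ax": 0, "ay": 0, "az": 0},
  ],
  fingers=0.57,
)

```text
time_s: 16.8
tcp_pos: [0.654, -0.1996, 0.0271]
eef_rot: [180.0, -0.1, 67.2]
force: [-0.6, -0.7, 0.3]
opening: 0.0183
grip_force: 0.0
```

servo_tool(
  rows=[
    {"x": 0, "y": 0, "z": -0.5, "ax": 0, "ay": 0, "az": 0},
    {"x": 0, "y": 0, "z": -1.5, "ax": 0, "ay": 0, "az": 0},
    {"x": 0, "y": 0, "z": -2.7, "ax": 0, "ay": 0, "az": 0},
    {"x": 0, "y": 0, "z": -3, "ax": 0, "ay": 0, "az": 0},
  ],
)

```text
time_s: 17.13
tcp_pos: [0.6556, -0.2004, 0.1228]
eef_rot: [179.5, -0.0, 67.2]
force: [0.8, -0.6, 1.0]
opening: 0.0183
grip_force: 0.0
```

```bash
python3 - <<'E'
from h import *
go((.4355,-.137,.11,0),(.4355,-.137,.022,0))
E
```

```text
t 17.13 p [ 0.6556 -0.2004  0.1228] [179.5  -0.   67.2] open 0.0183 F [ 0.8 -0.6  1. ] q6 -4.1
d [-0.89  -7.586  0.36 ] a [ 0.09 -0.06 13.45]
d [ 0.    -0.     2.933] a [0. 0. 0.]
```

servo_tool(
  rows=[
    {"x": -0.1, "y": -0.9, "z": 0, "ax": 0, "ay": 0, "az": 1.4},
    {"x": -0.2, "y": -1.8, "z": 0, "ax": 0, "ay": 0, "az": 2.8},
    {"x": -0.3, "y": -2.8, "z": 0, "ax": 0, "ay": 0, "az": 4.2},
    {"x": -0.5, "y": -3.8, "z": 0, "ax": 0, "ay": 0, "az": 5.6},
    {"x": -0.6, "y": -4.8, "z": 0, "ax": 0, "ay": 0, "az": 7.0},
    {"x": -0.7, "y": -5.8, "z": 0, "ax": 0, "ay": 0, "az": 8.4},
    {"x": -0.8, "y": -6.8, "z": 0.1, "ax": 0, "ay": 0, "az": 9.8},
    {"x": -0.89, "y": -7.5, "z": 0.3, "ax": 0, "ay": 0, "az": 11.2},
  ],
  fingers=-0.25,
)

```text
time_s: 17.8
tcp_pos: [0.434, -0.1362, 0.1082]
eef_rot: [-180.0, -0.0, 10.9]
force: [-0.0, -0.3, 0.6]
opening: 0.0535
grip_force: 0.0
```

servo_tool(
  rows=[
    {"x": 0, "y": 0, "z": 0, "ax": 0, "ay": 0, "az": 1.3},
    {"x": 0, "y": 0, "z": 0, "ax": 0, "ay": 0, "az": 2.25},
    {"x": 0, "y": 0, "z": 0, "ax": 0, "ay": 0, "az": 2.25},
    {"x": 0, "y": 0, "z": 0, "ax": 0, "ay": 0, "az": 2.25},
  ],
)

```text
time_s: 18.13
tcp_pos: [0.4362, -0.1373, 0.1079]
eef_rot: [-180.0, -0.0, 0.1]
force: [-0.5, -0.2, 1.1]
opening: 0.0537
grip_force: 0.0
```

```bash
python3 - <<'E'
from h import *
go((.4355,-.137,.065,0),(.4355,-.137,.022,0))
E
```

```text
t 18.13 p [ 0.4362 -0.1373  0.1079] [-1.8e+02 -0.0e+00  1.0e-01] open 0.0537 F [-0.5 -0.2  1.1] q6 57.4
d [-0.024 -0.008  1.43 ] a [-0.01 -0.01  0.03]
d [ 0.    -0.     1.433] a [0. 0. 0.]
```

servo_tool(
  rows=[
    {"x": 0, "y": 0, "z": 0.8, "ax": 0, "ay": 0, "az": 0},
    {"x": 0, "y": 0, "z": 1.6, "ax": 0, "ay": 0, "az": 0},
    {"x": 0, "y": 0, "z": 2.3, "ax": 0, "ay": 0, "az": 0},
    {"x": 0, "y": 0, "z": 2.7, "ax": 0, "ay": 0, "az": 0},
    {"x": 0, "y": 0, "z": 2.8, "ax": 0, "ay": 0, "az": 0},
    {"x": 0, "y": 0, "z": 2.8, "ax": 0, "ay": 0, "az": 0},
    {"x": 0, "y": 0, "z": 2.8, "ax": 0, "ay": 0, "az": 0},
  ],
)

```text
time_s: 18.72
tcp_pos: [0.4364, -0.1373, 0.0242]
eef_rot: [-180.0, -0.1, 0.1]
force: [-0.0, 0.5, 0.4]
opening: 0.0528
grip_force: 0.0
```

servo_tool(
  rows=[
    {"x": 0, "y": 0, "z": 0, "ax": 0, "ay": 0, "az": 0},
    {"x": 0, "y": 0, "z": 0, "ax": 0, "ay": 0, "az": 0},
    {"x": 0, "y": 0, "z": 0, "ax": 0, "ay": 0, "az": 0},
    {"x": 0, "y": 0, "z": 0, "ax": 0, "ay": 0, "az": 0},
    {"x": 0, "y": 0, "z": 0, "ax": 0, "ay": 0, "az": 0},
  ],
  fingers=1,
)

```text
time_s: 19.13
tcp_pos: [0.4365, -0.1373, 0.0248]
eef_rot: [180.0, -0.1, 0.0]
force: [-1.1, 1.2, 6.8]
opening: 0.0277
grip_force: 58.5
```

servo_tool(
  rows=[
    {"x": 0, "y": 0, "z": -0.7, "ax": 0, "ay": 0, "az": 0},
    {"x": 0, "y": 0, "z": -1.7, "ax": 0, "ay": 0, "az": 0},
    {"x": 0, "y": 0, "z": -2.9, "ax": 0, "ay": 0, "az": 0},
    {"x": 0, "y": 0, "z": -3.2, "ax": 0, "ay": 0, "az": 0},
    {"x": 0, "y": 0, "z": -3.2, "ax": 0, "ay": 0, "az": 0},
  ],
)

```text
time_s: 19.55
tcp_pos: [0.437, -0.1377, 0.1226]
eef_rot: [179.8, -0.3, 0.0]
force: [-0.1, -0.3, -0.2]
opening: 0.0277
grip_force: 59.1
```

```bash
python3 - <<'E'
from h import *
t=tote(0,.077); print(t)
go((*t,.12,67.13))
C=cams()
a=C["side"]["img"][150:320,150:350,::-1]
cv2.imwrite("pics/s7.png",cv2.resize(a,(600,510),interpolation=cv2.INTER_CUBIC))
E
```

```text
[ 0.6707254  -0.09035305]
t 19.55 p [ 0.437  -0.1377  0.1226] [179.8  -0.3   0. ] open 0.0277 F [-0.1 -0.3 -0.2] q6 57.6
d [ 7.789 -1.578  0.127] a [  0.07  -0.04 -13.42]
```

View pics/s7.png

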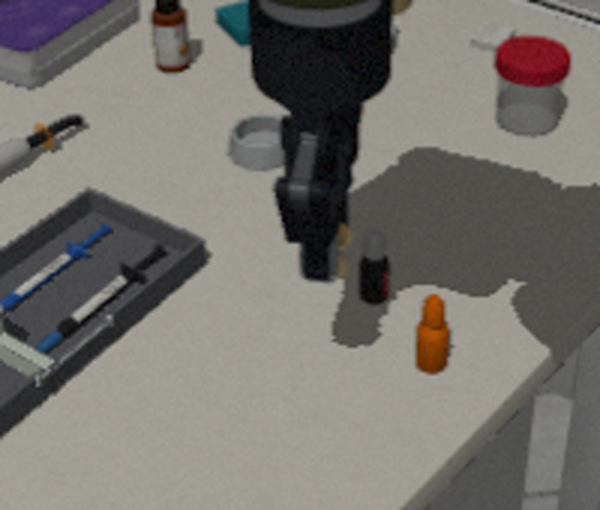

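Both syringes lie flat in the long bay, and the dish is lifted between the fingers at (335,255). Carrying it to the short bay.

servo_tool(
  rows=[
    {"x": 0.8, "y": -0.2, "z": 0, "ax": 0, "ay": 0, "az": -1.4},
    {"x": 1.7, "y": -0.35, "z": 0, "ax": 0, "ay": 0, "az": -2.8},
    {"x": 2.7, "y": -0.55, "z": 0, "ax": 0, "ay": 0, "az": -4.2},
    {"x": 3.7, "y": -0.75, "z": 0, "ax": 0, "ay": 0, "az": -5.6},
    {"x": 4.7, "y": -0.95, "z": 0, "ax": 0, "ay": 0, "az": -7.0},
    {"x": 5.7, "y": -1.15, "z": 0, "ax": 0, "ay": 0, "az": -8.4},
    {"x": 6.6, "y": -1.35, "z": 0, "ax": 0, "ay": 0, "az": -9.8},
    {"x": 7.3, "y": -1.5, "z": 0, "ax": 0, "ay": 0, "az": -11.2},
  ],
)

```text
time_s: 20.32
tcp_pos: [0.6562, -0.0914, 0.1172]
eef_rot: [-179.8, -0.0, 56.4]
force: [-0.3, 0.5, -0.6]
opening: 0.0276
grip_force: 59.1
```

servo_tool(
  rows=[
    {"x": 0, "y": 0, "z": 0, "ax": 0, "ay": 0, "az": -1.3},
    {"x": 0, "y": 0, "z": 0, "ax": 0, "ay": 0, "az": -2.25},
    {"x": 0, "y": 0, "z": 0, "ax": 0, "ay": 0, "az": -2.25},
    {"x": 0, "y": 0, "z": 0, "ax": 0, "ay": 0, "az": -2.25},
  ],
)

```text
time_s: 20.65
tcp_pos: [0.6545, -0.0921, 0.118]
eef_rot: [-179.8, -0.0, 67.1]
force: [-0.5, -0.0, -0.2]
opening: 0.0278
grip_force: 59.2
```

```bash
python3 - <<'E'
from h import *
t=tote(0,.077)
go((*t,.075,67.13),(*t,.0288,67.13))
E
```

```text
t 20.65 p [ 0.6545 -0.0921  0.118 ] [-179.8   -0.    67.1] open 0.0278 F [-0.5 -0.  -0.2] q6 4.6
d [0.262 0.481 1.433] a [-0.04 -0.01 -0.01]
d [ 0.   -0.    1.54] a [0. 0. 0.]
```

servo_tool(
  rows=[
    {"x": 0.26, "y": 0.48, "z": 0, "ax": 0, "ay": 0, "az": 0},
    {"x": 0.26, "y": 0.48, "z": 0.7, "ax": 0, "ay": 0, "az": 0},
    {"x": 0.26, "y": 0.48, "z": 1.2, "ax": 0, "ay": 0, "az": 0},
    {"x": 0.26, "y": 0.48, "z": 1.2, "ax": 0, "ay": 0, "az": 0},
    {"x": 0.26, "y": 0.48, "z": 1.2, "ax": 0, "ay": 0, "az": 0},
  ],
)

```text
time_s: 21.07
tcp_pos: [0.6708, -0.0906, 0.0829]
eef_rot: [-179.9, -0.0, 67.1]
force: [0.7, -0.7, -1.0]
opening: 0.028
grip_force: 59.2
```

```bash
python3 - <<'E'
from h import *
t=tote(0,.077)
go((*t,.0288,67.13))
C=cams()
a=C["side"]["img"][180:320,70:230,::-1]
cv2.imwrite("pics/s8.png",cv2.resize(a,(640,560),interpolation=cv2.INTER_CUBIC))
E
```

```text
t 21.07 p [ 0.6708 -0.0906  0.0829] [-179.9   -0.    67.1] open 0.028 F [ 0.7 -0.7 -1. ] q6 5.2
d [ 0.005 -0.     1.805] a [-0.03 -0.01 -0.  ]
```

View pics/s8.png

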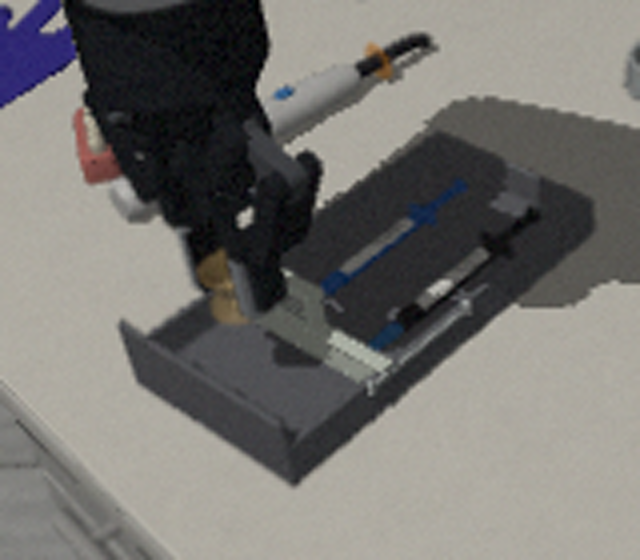

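The dish is upright between the fingers at (220,285), over the short bay. Lowering it.

servo_tool(
  rows=[
    {"x": 0, "y": 0, "z": 0.6, "ax": 0, "ay": 0, "az": 0},
    {"x": 0, "y": 0, "z": 1.2, "ax": 0, "ay": 0, "az": 0},
    {"x": 0, "y": 0, "z": 1.6, "ax": 0, "ay": 0, "az": 0},
    {"x": 0, "y": 0, "z": 1.75, "ax": 0, "ay": 0, "az": 0},
    {"x": 0, "y": 0, "z": 1.82, "ax": 0, "ay": 0, "az": 0},
    {"x": 0, "y": 0, "z": 1.82, "ax": 0, "ay": 0, "az": 0},
    {"x": 0, "y": 0, "z": 1.82, "ax": 0, "ay": 0, "az": 0},
  ],
)

```text
time_s: 21.75
tcp_pos: [0.6718, -0.0907, 0.0302]
eef_rot: [179.9, -0.1, 67.2]
force: [0.5, 0.0, -0.0]
opening: 0.0274
grip_force: 59.2
```

servo_tool(
  rows=[
    {"x": 0, "y": 0, "z": 0, "ax": 0, "ay": 0, "az": 0},
    {"x": 0, "y": 0, "z": 0, "ax": 0, "ay": 0, "az": 0},
    {"x": 0, "y": 0, "z": 0, "ax": 0, "ay": 0, "az": 0},
  ],
  fingers=-0.05,
)

```text
time_s: 22.0
tcp_pos: [0.6716, -0.0906, 0.0298]
eef_rot: [180.0, -0.1, 67.2]
force: [0.7, 0.3, 0.2]
opening: 0.0447
grip_force: 0.0
```

servo_tool(
  rows=[
    {"x": 0, "y": 0, "z": -0.5, "ax": 0, "ay": 0, "az": 0},
    {"x": 0, "y": 0, "z": -1.5, "ax": 0, "ay": 0, "az": 0},
    {"x": 0, "y": 0, "z": -2.7, "ax": 0, "ay": 0, "az": 0},
    {"x": 0, "y": 0, "z": -3.5, "ax": 0, "ay": 0, "az": 0},
    {"x": 0, "y": 0, "z": -3.5, "ax": 0, "ay": 0, "az": 0},
  ],
)

```text
time_s: 22.42
tcp_pos: [0.6734, -0.0912, 0.1407]
eef_rot: [179.4, -0.1, 67.2]
force: [-0.1, -0.8, 0.5]
opening: 0.0448
grip_force: 0.0
```

```bash
python3 - <<'E'
from h import *
go((.4185,-.2268,.13,67),(.4185,-.2268,.043,67))
E
```

```text
t 22.42 p [ 0.6734 -0.0912  0.1407] [ 1.794e+02 -1.000e-01  6.720e+01] open 0.0448 F [-0.1 -0.8  0.5] q6 5.1
d [-7.456 -6.09   0.28 ] a [ 0.12 -0.02  0.05]
d [ 0.  -0.   2.9] a [0. 0. 0.]
```

servo_tool(
  rows=[
    {"x": -0.9, "y": -0.7, "z": 0, "ax": 0, "ay": 0, "az": 0},
    {"x": -1.9, "y": -1.5, "z": 0, "ax": 0, "ay": 0, "az": 0},
    {"x": -2.9, "y": -2.3, "z": 0, "ax": 0, "ay": 0, "az": 0},
    {"x": -3.9, "y": -3.2, "z": 0, "ax": 0, "ay": 0, "az": 0},
    {"x": -4.9, "y": -4.0, "z": 0, "ax": 0, "ay": 0, "az": 0},
    {"x": -5.9, "y": -4.8, "z": 0.1, "ax": 0, "ay": 0, "az": 0},
    {"x": -6.8, "y": -5.5, "z": 0.2, "ax": 0, "ay": 0, "az": 0},
    {"x": -7.45, "y": -6.1, "z": 0.3, "ax": 0, "ay": 0, "az": 0},
  ],
)

```text
time_s: 23.08
tcp_pos: [0.414, -0.2268, 0.125]
eef_rot: [180.0, -0.0, 67.2]
force: [0.2, -0.9, -0.4]
opening: 0.045
grip_force: 0.0
```

servo_tool(
  rows=[
    {"x": 0, "y": 0, "z": 0, "ax": 0, "ay": 0, "az": 0},
    {"x": 0, "y": 0, "z": 0, "ax": 0, "ay": 0, "az": 0},
    {"x": 0, "y": 0, "z": 0, "ax": 0, "ay": 0, "az": 0},
  ],
)

```text
time_s: 23.33
tcp_pos: [0.4166, -0.2259, 0.1252]
eef_rot: [180.0, -0.0, 67.2]
force: [0.4, -0.4, -0.0]
opening: 0.0446
grip_force: 0.0
```

```bash
python3 - <<'E'
from h import *
go((.4185,-.2268,.092,67),(.4185,-.2268,.043,67))
C=cams()
a=C["side"]["img"][180:320,60:360,::-1]
cv2.imwrite("pics/s9.png",cv2.resize(a,(800,373),interpolation=cv2.INTER_CUBIC))
E
```

```text
t 23.33 p [ 0.4166 -0.2259  0.1252] [180.   -0.   67.2] open 0.0446 F [ 0.4 -0.4 -0. ] q6 -20.1
d [-0.003  0.067  1.107] a [ 0.01 -0.01  0.05]
d [ 0.    -0.     1.633] a [0. 0. 0.]
```

View pics/s9.png

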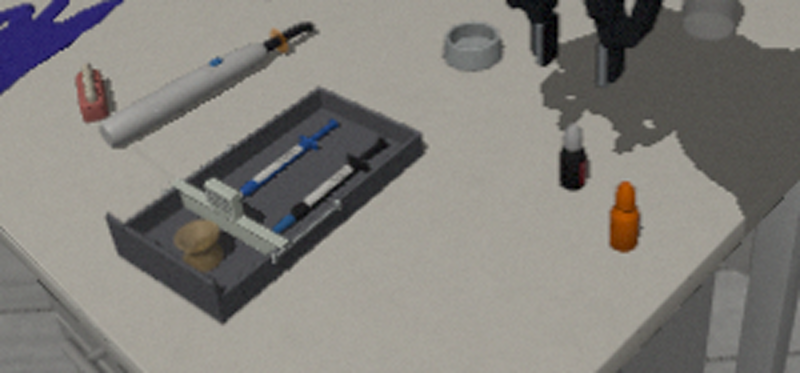

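The dish stands upright in the short bay at (200,245), and both syringes lie flat with the divider at its stop. The bottle at (573,160) is untouched. I've now used all my pictures, so I'll rely on numbers from here.

servo_tool(
  rows=[
    {"x": 0, "y": 0.07, "z": 0.6, "ax": 0, "ay": 0, "az": 0},
    {"x": 0, "y": 0.07, "z": 1.2, "ax": 0, "ay": 0, "az": 0},
    {"x": 0, "y": 0.07, "z": 1.8, "ax": 0, "ay": 0, "az": 0},
    {"x": 0, "y": 0.07, "z": 2.4, "ax": 0, "ay": 0, "az": 0},
    {"x": 0, "y": 0.07, "z": 2.75, "ax": 0, "ay": 0, "az": 0},
    {"x": 0, "y": 0.07, "z": 2.75, "ax": 0, "ay": 0, "az": 0},
    {"x": 0, "y": 0.07, "z": 2.75, "ax": 0, "ay": 0, "az": 0},
  ],
)

```text
time_s: 24.02
tcp_pos: [0.4186, -0.2262, 0.0424]
eef_rot: [-180.0, -0.1, 67.3]
force: [0.4, 0.5, 0.1]
opening: 0.045
grip_force: 0.0
```

servo_tool(
  rows=[
    {"x": 0, "y": 0, "z": 0, "ax": 0, "ay": 0, "az": 0},
    {"x": 0, "y": 0, "z": 0, "ax": 0, "ay": 0, "az": 0},
    {"x": 0, "y": 0, "z": 0, "ax": 0, "ay": 0, "az": 0},
    {"x": 0, "y": 0, "z": 0, "ax": 0, "ay": 0, "az": 0},
    {"x": 0, "y": 0, "z": 0, "ax": 0, "ay": 0, "az": 0},
  ],
  fingers=1,
)

```text
time_s: 24.43
tcp_pos: [0.4186, -0.2269, 0.0436]
eef_rot: [179.9, -0.0, 67.2]
force: [0.4, 0.6, 6.3]
opening: 0.0173
grip_force: 58.6
```

```bash
python3 - <<'E'
from h import *
C=cams()
o=[("top",crop(704,415,5,140,100),(0,0,.022)),("side",crop(473,41,800/300,60,180),(0,0,.022))]
print(fit(C,o,[.53,-.39],False)); print(fit(C,o[1:],[.53,-.39],False)[0])
go((.536,-.39,.13,67))
E
```

```text
(array([ 0.53708671, -0.38854184]), array([[-0.7, -0.4],
       [ 0.4, -1.3]]))
[ 0.53673084 -0.38265083]
t 24.53 p [ 0.4186 -0.2269  0.0436] [179.9  -0.   67.2] open 0.0172 F [0.2 2.5 6.6] q6 -20.1
d [-3.498  5.719 -2.871] a [ 0.02 -0.    0.05]
```

servo_tool(
  rows=[
    {"x": 0, "y": 0, "z": -0.6, "ax": 0, "ay": 0, "az": 0},
    {"x": 0, "y": 0, "z": -1.4, "ax": 0, "ay": 0, "az": 0},
    {"x": 0, "y": 0, "z": -2.1, "ax": 0, "ay": 0, "az": 0},
    {"x": 0, "y": 0, "z": -2.1, "ax": 0, "ay": 0, "az": 0},
  ],
)

```text
time_s: 24.87
tcp_pos: [0.4194, -0.2278, 0.1093]
eef_rot: [179.6, 0.1, 67.2]
force: [0.8, -0.7, 0.1]
opening: 0.0173
grip_force: 58.8
```

servo_tool(
  rows=[
    {"x": -0.5, "y": 0.8, "z": 0, "ax": 0, "ay": 0, "az": 0},
    {"x": -1.0, "y": 1.7, "z": 0, "ax": 0, "ay": 0, "az": 0},
    {"x": -1.6, "y": 2.6, "z": 0, "ax": 0, "ay": 0, "az": 0},
    {"x": -2.2, "y": 3.6, "z": 0, "ax": 0, "ay": 0, "az": 0},
    {"x": -2.7, "y": 4.5, "z": 0, "ax": 0, "ay": 0, "az": 0},
    {"x": -3.2, "y": 5.2, "z": 0, "ax": 0, "ay": 0, "az": 0},
    {"x": -3.45, "y": 5.7, "z": 0, "ax": 0, "ay": 0, "az": 0},
    {"x": -3.45, "y": 5.7, "z": 0, "ax": 0, "ay": 0, "az": 0},
  ],
)

```text
time_s: 25.53
tcp_pos: [0.5368, -0.3906, 0.1046]
eef_rot: [179.9, -0.0, 67.2]
force: [-0.5, 1.0, -0.8]
opening: 0.0171
grip_force: 58.9
```

servo_tool(
  rows=[
    {"x": 0, "y": 0, "z": 0, "ax": 0, "ay": 0, "az": 0},
    {"x": 0, "y": 0, "z": 0, "ax": 0, "ay": 0, "az": 0},
  ],
)

```text
time_s: 25.7
tcp_pos: [0.5353, -0.3875, 0.1051]
eef_rot: [-179.9, -0.1, 67.3]
force: [-0.0, 0.5, -0.5]
opening: 0.0173
grip_force: 58.9
```

```bash
python3 - <<'E'
from h import *
go((.5368,-.388,.0485,67))
E
```

```text
t 25.7 p [ 0.5353 -0.3875  0.1051] [-1.799e+02 -1.000e-01  6.730e+01] open 0.0173 F [-0.   0.5 -0.5] q6 -23.4
d [0.003 0.056 1.885] a [-0.01 -0.02  0.05]
```

servo_tool(
  rows=[
    {"x": 0, "y": 0.05, "z": 0.5, "ax": 0, "ay": 0, "az": 0},
    {"x": 0, "y": 0.05, "z": 1.0, "ax": 0, "ay": 0, "az": 0},
    {"x": 0, "y": 0.05, "z": 1.4, "ax": 0, "ay": 0, "az": 0},
    {"x": 0, "y": 0.05, "z": 1.7, "ax": 0, "ay": 0, "az": 0},
    {"x": 0, "y": 0.05, "z": 1.85, "ax": 0, "ay": 0, "az": 0},
    {"x": 0, "y": 0.05, "z": 1.88, "ax": 0, "ay": 0, "az": 0},
    {"x": 0, "y": 0.05, "z": 1.88, "ax": 0, "ay": 0, "az": 0},
    {"x": 0, "y": 0.05, "z": 1.88, "ax": 0, "ay": 0, "az": 0},
  ],
)

```text
time_s: 26.37
tcp_pos: [0.5373, -0.389, 0.0497]
eef_rot: [179.9, -0.0, 67.2]
force: [-0.7, -0.4, 0.1]
opening: 0.0173
grip_force: 58.9
```

servo_tool(
  rows=[
    {"x": 0, "y": 0, "z": 0.04, "ax": 0, "ay": 0, "az": 0},
    {"x": 0, "y": 0, "z": 0.05, "ax": 0, "ay": 0, "az": 0},
    {"x": 0, "y": 0, "z": 0.05, "ax": 0, "ay": 0, "az": 0},
  ],
)

```text
time_s: 26.62
tcp_pos: [0.5371, -0.3889, 0.0477]
eef_rot: [180.0, -0.0, 67.2]
force: [-0.4, -0.4, 0.2]
opening: 0.0168
grip_force: 58.9
```

servo_tool(
  rows=[
    {"x": 0, "y": 0, "z": 0, "ax": 0, "ay": 0, "az": 0},
    {"x": 0, "y": 0, "z": 0, "ax": 0, "ay": 0, "az": 0},
    {"x": 0, "y": 0, "z": 0, "ax": 0, "ay": 0, "az": 0},
    {"x": 0, "y": 0, "z": 0, "ax": 0, "ay": 0, "az": 0},
  ],
  fingers=0,
)

```text
time_s: 26.95
tcp_pos: [0.5371, -0.3888, 0.0475]
eef_rot: [-180.0, -0.0, 67.2]
force: [0.2, -0.2, 0.2]
opening: 0.0426
grip_force: 0.0
```

servo_tool(
  rows=[
    {"x": 0, "y": 0, "z": -0.5, "ax": 0, "ay": 0, "az": 0},
    {"x": 0, "y": 0, "z": -1.2, "ax": 0, "ay": 0, "az": 0},
    {"x": 0, "y": 0, "z": -2.2, "ax": 0, "ay": 0, "az": 0},
    {"x": 0, "y": 0, "z": -3.3, "ax": 0, "ay": 0, "az": 0},
    {"x": 0, "y": 0, "z": -4.4, "ax": 0, "ay": 0, "az": 0},
    {"x": 0, "y": 0, "z": -5, "ax": 0, "ay": 0, "az": 0},
  ],
)

```text
time_s: 27.45
tcp_pos: [0.5376, -0.3894, 0.2019]
eef_rot: [179.7, 0.1, 67.2]
force: [0.4, -0.5, 0.4]
opening: 0.0425
grip_force: 0.0
```

servo_tool(
  rows=[
    {"x": -2, "y": -1, "z": 0, "ax": 0, "ay": 0, "az": 0},
    {"x": -4, "y": -2, "z": 0, "ax": 0, "ay": 0, "az": 0},
    {"x": -4, "y": -4, "z": 0, "ax": 0, "ay": 0, "az": 0},
    {"x": -4, "y": -6, "z": 0, "ax": 0, "ay": 0, "az": 0},
    {"x": -4, "y": -6, "z": 0, "ax": 0, "ay": 0, "az": 0},
    {"x": -4, "y": -6, "z": 0, "ax": 0, "ay": 0, "az": 0},
    {"x": -4, "y": -6, "z": 0, "ax": 0, "ay": 0, "az": 0},
    {"x": -4, "y": -6, "z": 0, "ax": 0, "ay": 0, "az": 0},
  ],
)

```text
time_s: 28.12
tcp_pos: [0.3239, -0.4302, 0.198]
eef_rot: [180.0, -0.0, 67.1]
force: [0.8, -0.3, 1.2]
opening: 0.0424
grip_force: 0.0
```

```bash
python3 - <<'E'
from h import *
go()
C=cams()
# bottle in the stand: dark body + light cap seen in the side view; ascii of luminance round it
for n in C:
    p=proj(C[n],[(.537,-.389,.004),(.537,-.389,.044),(.537,-.389,.062)]).round().astype(int); print(n,p.tolist())
    g=cv2.cvtColor(C[n]["img"],cv2.COLOR_RGB2GRAY); u,v=p[1]
    for r in g[v-20:v+24:1 if n=="side" else 1,u-16:u+17]: print("".join(" .:-=+*#%@"[9-min(9,int(x)//22)] for x in r))
E
```

```text
t 28.12 p [ 0.3239 -0.4302  0.198 ] [180.   -0.   67.1] open 0.0424 F [ 0.8 -0.3  1.2] q6 -42.8
top [[279, 184], [280, 181], [281, 179]]
:::::::::::::::::::::::::::::::::
:::::::::::::::::::::::::::::::::
:::::::::::::::::::::::::::::::::
:::::::::::::::::::::::::::::::::
:::::::::::::::::::::::::::::::::
:::::::::::::::::::::::::::::::::
:::::::::::::::::::::::::::::::::
:::::::::::::::::::::::::::::::::
:::::::::::::::::::::::::::::::::
:::::::::::::::::::::::::::::::::
:::::::::::::::::::::::::::::::::
:::::::::::::::::-:::::::::::::::
::::::::::::::-------::::::::::::
::::::::::::--++**+=--:::::::::::
:::::::::-=-=*+******=-=:::::::::
::::::::---+*+***+::--=-=::::::::
::::::::=-+***+--------=-+:::::::
:::::::-==***+:==+-------=+=:::::
:::::::-:+***#*-:-+-----.-++=::::
::::::-=-**+*#--:-+=:-----++=::::
::::::---****#=--=*#++:--:*+=::::
::::::=--*++*#==++*%**++::++=::::
::::::==-*+*%%#**#%%++**+:*+=::::
::::::==:+**%%%%%@@#+++*+-*++=:::
::::::-=-+**%%@%@@%*+*+++=*+=::::
::::::-+=:+*#%%%%%#++**+:**+=::::
:::::::==--++=%%%#+*+*+-=*+++::::
:::::::=+=--=:::-****=:=**++=::::
::::::::-++
[... 1370 characters left out ...]
%%%%%@@#+=----------
--------=+**#@%%@%@@%#+==--------
-------=+***#%%%@@@%%#**+=-------
------=+*#**#@%@@@%%%#**+=-------
------+*##**#@@@@@%%##**++=------
------=+#****%@%@@%%##**++=------
-----=++*#+=+%@%@@%%%##+=+*=-----
-----=+=++==+%@@@@@%%#+=+**+-----
-----=*++===+#@@@@%#+=++****=----
-----=++++====++====++++***+-----
-----=+++++==+++=+++++++***+-----
-----+++++++++==++++++++***+-----
----=+++++++++++++++++++***=-----
-----=++++++++++++++++++**+=-----
------=++++++++=++++++++*+=------
-------+++++++++++++++++=--------
---------=+++++++++++++=---------
----------===+++++===------------
---------------------------------
---------------------------------
---------------------------------
```

The side view shows the bottle standing upright inside the well, with its cap on top. Everything else was confirmed in the last picture, so I'm handing in.

```bash
python3 -c "
from rig import manip
print(manip.finish_job())"
```

```text
the job is handed in; nothing more can be done
None
```

I handed the job in at about 28 s: the divider is at its stop, both syringes lie flat in the long bay, the dish is upright in the short bay, and the bottle is upright in the stand; I never moved the bur block or the jar.

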